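# Load the telescopic cup-holder arm for service

### The arm

A 6-joint arm with a two-finger parallel gripper is mounted at the origin on the work surface; the furniture and walls round the work are solid. World frame = base frame: x ahead of the robot, y to its left, z up, the work surface at z = 0. Lengths are in mm, angles in degrees, forces in N, time in s.
With the tool pointing down it reaches from about 350 to 850 mm from the base axis. Payload 8.1 kg.
Tool frame: the origin (TCP) lies at the very end of the fingers, on their centre line; the grasp point (between the pads) lies 19 mm behind it; z points along the fingers, y is the line along which they close (so a half turn about z gives the same grasp; the last joint's range is limited). The gripper opens to 85 mm and grips with 20 to 120 N. Pads are 22 mm wide; open, the fingers measure 114 mm over their backs; the gripper's body (76 mm by 85 mm) begins 54 mm behind the grasp point. The pads swing forward as they close: fully open they stand 13 mm farther back than shut.
Start: joints at [61.742, 7.471, 85.268, -0, 87.261, -4.893], TCP at [237.934, 550.811, 196.992] pointing down, gripper open.
Joint ranges: [-169.43, 169.43], [-51.17, 129.36], [1.28, 143.12], [-76.62, 256.62], [0, 156.53], [-152.29, 152.29]. Speed limits (degrees/s): [136.94, 136.94, 159.86, 180, 180, 180].

### API

Orientations are given as [roll, pitch, yaw] about the fixed x, y, z axes, in that order (R = Rz(yaw) Ry(pitch) Rx(roll)).
In Python, from bench import sense, eyes, job, models gives the robot as it stands. The module is installed in compiled form; this text tells all that it offers.
- The arm moves only by the tool apply_moves, never from a script. Its argument "rows" is a list of rows, each a list of 6 numbers: the shift along the tool's x, y, z in mm, then the turn, a rotation vector about the tool's x, y, z in rad. In form: [[dx, dy, dz, rx, ry, rz], ...]. A call has exactly 5 rows; each row shifts and turns the commanded pose from where the row before left it, along the tool's axes as they then stand; what a row does not reach is not made up. A row lasts 1/8 s, in which the tool goes at most 62.5 mm and 10.7 degrees, less where a joint would pass 70% of its speed; a pose out of reach is approached as far as the arm can. A call is refused whole if a number of a shift passes 62.5 or a number of a turn 0.188, either way. A call with a gripper value outside its range is refused whole. "fingers" is the finger opening in mm, from 0 to 85.4, set as the call begins (left out, the last holds). The fingers move at their own pace and stop on an object; "grip_force" is the grip in N (left out, the last holds). Time passes only in rows, so rows that do not move let the fingers close, or fill a call up. It gives the time, the measured TCP pose, the force, the opening and the grip force at its end, in the units of the state.
- sense(): the state, without advancing time (a new reading comes with each control period).
- eyes.snapshot(name): name is "side" or "top" or "wrist"; returns (picture, depth): 384x512x3 uint8, red, green, blue; 384x512 float32, mm along the optical axis (not along the pixel's ray), 0 where there is no reading.
- eyes.get_calibration(name): a dict with "intrinsics" (3x3 intrinsics, pixels), "R" (3x3) and "t" (3): a world point X has camera coordinates R X + t; the wrist camera has in their place "mount" (4x4, takes a point from camera to tool coordinates, whose origin is the TCP and whose axes are the flange's). Camera axes: x right, y down, z forward; pixel columns grow to the right and rows downward; lengths in mm; the calibration is good to about 2 mm. A picture is of the moment at which its call begins: read the wrist's pose just before it. get_calibration takes no time and is no camera call.
- job.hand_in(): hands the job in; it is judged then, once.
Trained networks look in the newest picture that a camera, given by its name, has taken for a name from the list of things; names that differ only in an ending like _2 or _b are one class to them, and where a whole thing is asked for, a point or a joint stands for the part that bears it (a point fixed in the world has none). Each returns a list of dicts, best first, with "confidence" (0 to 1); they miss things now and then, are a little off and sometimes report something else, mostly with a low value. They report only what shows in the picture. A call takes as long as a camera call. They do not tell look-alikes from the thing itself.
- models.boxes_of(name, camera): "xyz" ([x, y, z] in mm, in world coordinates, good to about 4 mm: the middle of the surface that is visible of it).
- models.cut_out(name, camera): "pixels" (384x512 bool, what is visible of it).
- models.place_of(name, camera): "xyz" ([x, y, z] in mm, in world coordinates, good to about 4 mm: a listed point, or the origin of a listed thing).
The state is a dict: "time": time; "joint_pos": joint angles; "qd": joint speeds; "joint_efforts": joint torques, N m; "tool_pos": TCP position; "tcp_rot": TCP orientation; "ft_force": force on the tool from outside, world axes, zero at the start; "wrist_torque": the same for the moment, N m; "finger_gap": finger opening in mm; "grip_force": force on a finger pad.
Only numpy, scipy, OpenCV 4.12 (cv2) and the standard library are available. Lean on these libraries where they do the work, as an engineer would, in place of code of your own. Each camera call takes 0.05 s, during which the arm holds its last target. There are 200 camera calls.

### The job

Get the telescopic cup holder ready for service: it stands pushed fully in, and its arm moves only one hole at a time, by pressing the brass spring pin flush and sliding the tube until the pin springs out of the next hole. First slide the arm to the mark where the purple clothes peg lies and let the pin lock; there, lower all the orange tumblers upright and gently, without ramming them tight, one into the other in the black cup at the arm's end; then slide the loaded arm, hole by hole, to the mark where the blue clothes peg lies, locked, and let go, leaving the chilli jar, salt shaker and tin alone.

Things in the scene. Friction and masses are not known exactly. Their poses are not given: they have to be found in the camera images.
- cup_rack: telescopic cup-holder arm on a fixed pale wood plank 80 x 400 x 12 mm; origin on the table under the spring pin; y = the way the arm slides out, x away from the pin's face. Post 95 mm high at y = -165 mm. The sliding aluminium tube, 36 x 36 mm, has its axis 62 mm up at x = 0 and runs from y = -110 to 70 mm when in. Beside it near the pin there is room for fingers: pinch it across x from above
- rack_tube (a joint): how far the outer tube is slid out along the rack's +y, m: 0 pushed in (start); holes (in its -x face) at 0, 0.030, 0.060, 0.090; friction about 2 N plus 8 N per m/s; end stops 2 mm beyond the first and last hole. A pin standing in a hole locks it (play about 1 mm)
- rack_pin (a joint): how far the spring pin is pressed in, m: 0 sprung out, 8 mm proud of the tube's -x face; 0.008 flush, which frees the tube (also its reading while hidden between holes); 5 N to start, 9 N at flush. It stays put along y: pinching the tube across x at the pin presses it flush; the tube then slides on under the grip and the pin springs out in the next hole
- pin_tip (a point): outer end of the brass spring pin (12 mm thick, 62 mm above the table), 26 mm from the tube's axis when sprung out; it points to the rack's -x
- holder (a point): centre of the inner floor of the black tapered cup at the tube's outer end, about 30 mm above the table, 125 mm from the pin along y when pushed in; moves with the tube. The cup's rim is 63 mm across and 41 mm above this point; a tumbler stands on this floor with about 1.3 mm to spare all round
- pointer (a point): tip of the red pointer fixed to the sliding tube on its +x side; 55 mm from the pin along y when pushed in, and moves with the tube; it stands level with a peg, measured along the rack's y, when the arm is at the hole which that peg marks
- purple_peg: purple clothes peg, 72 x 15 x 12 mm, fixed on the wing, its long axis across the arm (its own x axis is along the rack's y): marks the hole for loading (hole at 0.030 or 0.090); origin at the centre of its underside
- blue_peg: blue clothes peg, the same size, fixed on the wing: marks the hole for service (the other of 0.030 and 0.090); origin at the centre of its underside
- tumbler1: orange plastic tumbler, straight taper: 44 mm across the foot, 62 mm across the rim, 80 mm tall, wall 2.8 mm, about 80 g; origin at the centre of its underside, z up through its open mouth. Lowered into another it rests about 30 mm higher than that one, its foot then meeting the tapered wall. May be absent
- tumbler2: orange plastic tumbler, straight taper: 44 mm across the foot, 62 mm across the rim, 80 mm tall, wall 2.8 mm, about 80 g; origin at the centre of its underside, z up through its open mouth. Lowered into another it rests about 30 mm higher than that one, its foot then meeting the tapered wall. May be absent
- tumbler3: orange plastic tumbler, straight taper: 44 mm across the foot, 62 mm across the rim, 80 mm tall, wall 2.8 mm, about 80 g; origin at the centre of its underside, z up through its open mouth. Lowered into another it rests about 30 mm higher than that one, its foot then meeting the tapered wall. May be absent
- tumbler4: orange plastic tumbler, straight taper: 44 mm across the foot, 62 mm across the rim, 80 mm tall, wall 2.8 mm, about 80 g; origin at the centre of its underside, z up through its open mouth. Lowered into another it rests about 30 mm higher than that one, its foot then meeting the tapered wall. May be absent
- chilli_jar: glass jar of red chilli sauce with a grey lid and yellow label, 70 mm thick, 112 mm tall, to be left alone; origin under its centre
- salt_shaker: glass salt shaker with a grey top, 44 mm thick, 90 mm tall, to be left alone; origin under its centre
- milk_tin: red tin, 75 mm thick, 58 mm tall, to be left alone; origin under its centre
- tumbler5: orange plastic tumbler, straight taper: 44 mm across the foot, 62 mm across the rim, 80 mm tall, wall 2.8 mm, about 80 g; origin at the centre of its underside, z up through its open mouth. Lowered into another it rests about 30 mm higher than that one, its foot then meeting the tapered wall. May be absent
Things that resemble listed ones, but are neither listed nor needed, are in the scene too. What is shaped like the tumbler3 but pink or turquoise is not meant.

How it is judged (in metres and radians):
On the way, in this order (a step that is already met when the one before it is completed fails the run):
1. the arm is locked at the purple peg, the pin sprung out (x of pointer in the frame of purple_peg between -0.006 and 0.006 m and value of joint rack_pin below 0.002 m), for 0.3 s.
2. all tumblers nested upright in the cup, the arm still locked at the purple peg (all of step 1 and horizontal distance between each of tumbler1, tumbler2, tumbler3, tumbler4, tumbler5, tumbler5 and holder below 0.02 m and angle between each of tumbler1, tumbler2, tumbler3, tumbler4, tumbler5, tumbler5's own z axis and vertical below 0.2 rad and height (world z) of tumbler1 between 0.022 and 0.165 m and height (world z) of tumbler2 between 0.022 and 0.165 m and height (world z) of tumbler3 between 0.022 and 0.165 m and height (world z) of tumbler4 between 0.022 and 0.165 m and height (world z) of tumbler5 between 0.022 and 0.165 m and height (world z) of tumbler5 between 0.022 and 0.165 m and linear speed of each of tumbler1, tumbler2, tumbler3, tumbler4, tumbler5, tumbler5 below 0.02 m/s), for 0.4 s.
At the end, for the whole second after the job is handed in: The pointer stands within 6 mm of the blue peg's centre line with the pin sprung out (pressed in less than 2 mm), and every tumbler is at rest in the black cup or nested in the stack there: its foot within 20 mm of the cup's axis, 22 to 165 mm above the table, tilted less than 0.2 rad (x of pointer in the frame of blue_peg between -0.006 and 0.006 m and value of joint rack_pin below 0.002 m and horizontal distance between each of tumbler1, tumbler2, tumbler3, tumbler4, tumbler5, tumbler5 and holder below 0.02 m and angle between each of tumbler1, tumbler2, tumbler3, tumbler4, tumbler5, tumbler5's own z axis and vertical below 0.2 rad and height (world z) of tumbler1 between 0.022 and 0.165 m and height (world z) of tumbler2 between 0.022 and 0.165 m and height (world z) of tumbler3 between 0.022 and 0.165 m and height (world z) of tumbler4 between 0.022 and 0.165 m and height (world z) of tumbler5 between 0.022 and 0.165 m and height (world z) of tumbler5 between 0.022 and 0.165 m and linear speed of each of tumbler1, tumbler2, tumbler3, tumbler4, tumbler5, tumbler5 below 0.02 m/s); the robot touches nothing.
It fails at once if the tumblers are rammed down: a tumbler presses on the arm's black cup with more than 30 N (contact force between any of tumbler1, tumbler2, tumbler3, tumbler4, tumbler5 and rack_tube above 30 N).
It fails at once if a tumbler is dropped or jammed into another: more than 110 N between two tumblers, summed over all points of contact (contact force between tumbler1 and tumbler2 above 110 N or contact force between any of tumbler1, tumbler2 and tumbler3 above 110 N or contact force between any of tumbler1, tumbler2, tumbler3 and tumbler4 above 110 N or contact force between any of tumbler1, tumbler2, tumbler3, tumbler4 and tumbler5 above 110 N).
It fails at once if the chilli jar, salt shaker or tin is shifted by more than 30 mm or knocked over (distance of any of chilli_jar, salt_shaker, milk_tin from where it was at the start of the episode above 0.03 m or angle between any of chilli_jar, salt_shaker, milk_tin's own z axis and vertical above 0.5 rad).
Of tumbler1, tumbler2, tumbler3, tumbler4, tumbler5 only 3 to 5 are there at a start; the rules pass over those that are not, and their reading is None.
At some moment in a run one of tumbler1, tumbler2, tumbler3, tumbler4, tumbler5 may be knocked a few centimetres aside while the robot is not near it.
It also fails if it takes over 210 s, if anything falls off the work surface, if the arm or the gripper's body presses on something with over 40 N, if the wrist force passes 120 N, or if a joint passes its speed limit or range.

## Working session

There is one attempt and no reset: what is moved stays moved. The work goes in short steps, Python scripts to look and compute and a tool call to move; the robot and the scene stay as the last step left them, time stands still between calls to the robot, and variables do not carry over. Pictures are saved under pics/ and viewed, at most 14 in all, crops included, and the job is handed in when it is done.

Besides the shell and the picture viewer there is one more tool, called after "Emit:" as name(argument=value, ...), one argument or row to a line, values as JSON. apply_moves: Moves the arm, as the interface text tells. Its arguments: {"type":"object","properties":{"rows":{"type":"array"},"fingers":{"type":"number"},"grip_force":{"type":"number"}},"required":["rows"]}

```bash
mkdir -p pics
cat > h.py <<'E'
import numpy as np, cv2
from bench import sense, eyes, job, models
def snap(n,f=None):
    p,d=eyes.snapshot(n)
    if f: cv2.imwrite('pics/'+f,p[:,:,::-1])
    return p,d
def world(n,d,us,vs):
    c=eyes.get_calibration(n);K=np.array(c['intrinsics']);z=d[vs,us]
    P=np.stack([(us-K[0,2])/K[0,0]*z,(vs-K[1,2])/K[1,1]*z,z],-1)
    return (P-np.array(c['t']))@np.array(c['R'])
E
python3 - <<'E'
from h import *
a,_=snap('top');b,_=snap('side')
cv2.imwrite('pics/top.png',a[:,:,::-1]);cv2.imwrite('pics/side.png',b[:,:,::-1])
s=sense();print(s['tool_pos'],s['tcp_rot'],s['finger_gap'],s['time'])
for n in ['cup_rack','pin_tip','holder','pointer','purple_peg','blue_peg','tumbler1','chilli_jar','salt_shaker','milk_tin']:
    for c in ['top','side']:
        print(n,c,[(np.round(r['xyz']).tolist(),round(r['confidence'],2)) for r in models.place_of(n,c)][:9])
E
```

```text
[237.67346455 550.31718467 196.03992066] [-1.79903426e+02 -5.87308165e-03  1.56635573e+02] 85.368778525278 0.1
cup_rack top [([522.0, 86.0, -2.0], 0.56), ([431.0, -20.0, 3.0], 0.48)]
cup_rack side [([521.0, 87.0, -4.0], 0.88), ([369.0, 244.0, 0.0], 0.45)]
pin_tip top [([627.0, 218.0, 13.0], 0.44)]
pin_tip side [([354.0, 115.0, -1.0], 0.56)]
holder top [([540.0, 208.0, 32.0], 0.83), ([575.0, 136.0, 27.0], 0.23)]
holder side [([535.0, 214.0, 28.0], 0.64)]
pointer top [([575.0, 137.0, 30.0], 0.66)]
pointer side [([576.0, 144.0, 26.0], 0.95), ([537.0, 214.0, 28.0], 0.21)]
purple_peg top [([632.0, 223.0, 11.0], 0.59)]
purple_peg side [([628.0, 223.0, 11.0], 0.45)]
blue_peg top [([616.0, 161.0, 8.0], 0.4)]
blue_peg side [([619.0, 163.0, 11.0], 0.48)]
tumbler1 top [([469.0, 424.0, 1.0], 0.89), ([372.0, 248.0, 1.0], 0.85), ([360.0, 346.0, 0.0], 0.75), ([434.0, -23.0, 4.0], 0.74), ([255.0, 243.0, -2.0], 0.7), ([474.0, 571.0, -0.0], 0.57), ([619.0, 159.0, 9.0], 0.15)]
tumbler1 side [([361.0, 351.0, -3.0], 0.96), ([434.0, -19.0, -1.0], 0.96), ([259.0, 244.0, -0.0], 0.91), ([368.0, 244.0, 2.0], 0.86), ([474.0, 422.0, 2.0], 0.85), ([475.0, 577.0, 3.0], 0.61)]
chilli_jar top [([270.0, 356.0, -0.0], 0.81)]
chilli_jar side [([277.0, 354.0, 2.0], 0.58), ([575.0, 488.0, -0.0], 0.49)]
salt_shaker top [([358.0, 119.0, -4.0], 0.69)]
salt_shaker side [([359.0, 116.0, -3.0], 0.71)]
milk_tin top [([573.0, 496.0, 1.0], 0.72)]
milk_tin side [([577.0, 491.0, 3.0], 0.74), ([536.0, 214.0, 31.0], 0.73)]
```

View pics/top.png

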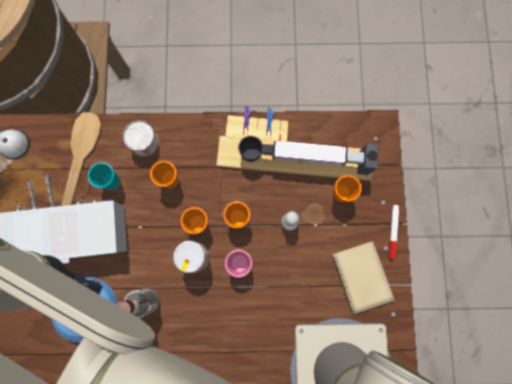

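View pics/side.png

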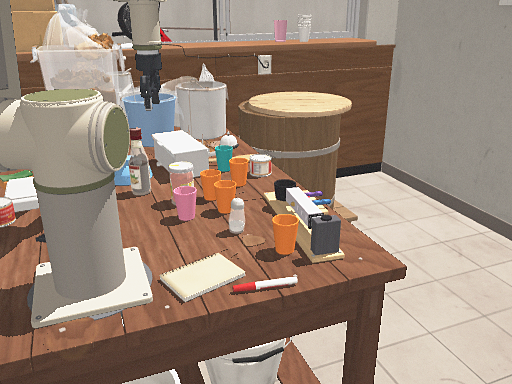

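Top view: four orange tumblers at px (163,174), (194,221), (237,215) and (347,188). The pink cup at (238,263) and the turquoise one at (103,176) are decoys. The rack's tube runs from (275,150) to (345,155) with the cup at (250,149), and the purple (247,117) and blue (269,119) pegs are above it. The side view agrees. Purple is the 0.090 hole and blue is 0.030. Next I'll refine the geometry from depth.

```bash
cat >> h.py <<'E'
def cloud(n,d):
    v,u=np.nonzero(d>0); return world(n,d,u,v),u,v
def rims(P,cs,zr=(70,86)):
    out=[]
    for c in cs:
        m=(np.hypot(P[:,0]-c[0],P[:,1]-c[1])<45)&(P[:,2]>zr[0])&(P[:,2]<zr[1])
        q=P[m]
        (x,y),r=cv2.minEnclosingCircle(q[:,:2].astype(np.float32))
        out.append((x,y,r,np.median(q[:,2]),m.sum()))
    return out
E
python3 - <<'E'
from h import *
for cam in ['top','side']:
    p,d=snap(cam);P,u,v=cloud(cam,d)
    m=(P[:,2]>74)&(P[:,2]<86)&(P[:,0]>485)&(P[:,0]<565)&(P[:,1]<165)&(P[:,1]>-40)
    r=cv2.minAreaRect(P[m][:,:2].astype(np.float32));print(cam,m.sum(),r,np.median(P[m][:,2]))
    q=P[m][:,:2];c=q.mean(0);w=np.linalg.svd(q-c,full_matrices=False)[2][0];print(c,w,(q-c)@w@np.array(1) if 0 else (((q-c)@w).min(),((q-c)@w).max()))
    if cam=='top':
        for o in rims(P,[(469,424),(360,348),(370,246),(434,-21)]):print(np.round(o,1))
        # cup rim
        for o in rims(P,[(537,211)],(64,78)):print('cup',np.round(o,1))
    c=models.cut_out('purple_peg',cam)[:1]+models.cut_out('blue_peg',cam)[:1]+models.cut_out('pointer',cam)[:1]
    for k in c:
        vv,uu=np.nonzero(k['pixels']&(d>0));W=world(cam,d,uu,vv);print(len(W),W.mean(0).round(),W.min(0).round(),W.max(0).round())
E
```

```text
top 1185 ((518.5072021484375, 62.778160095214844), (207.6900177001953, 37.615684509277344), 83.61286926269531) 79.96491692845754
[518.28079989  64.49984671] [-0.11068668 -0.99385535] (np.float64(-102.1539096889138), np.float64(105.5261150328041))
[470.1 422.6  30.9  79.4 153. ]
[356.7 347.7  31.   79.4 132. ]
[369.3 246.8  30.6  79.4 133. ]
[429.6 -18.9  31.4  78.5 142. ]
cup [534.4 205.1  38.5  71.1 217. ]
573 [434. -23.  40.] [400. -49.  -4.] [460.  12.  85.]
73 [632. 163.  12.] [ 593.  125. -737.] [930. 172.  28.]
2089 [525. 113.  65.] [491. -23.  -5.] [581. 243.  85.]
side 495 ((520.7052612304688, 67.35415649414062), (188.9742431640625, 37.761112213134766), 83.80551147460938) 79.34924602787825
[518.28562502  56.7499471 ] [-0.10723134 -0.9942341 ] (np.float64(-105.2805298964593), np.float64(83.68673898302058))
81 [639. 223.  17.] [ 573.  138. -232.] [942. 769.  53.]
1064 [518.  97.  67.] [478. -66.  -3.] [642. 349.  98.]
1072 [520. 104.  66.] [493. -25.  -4.] [651. 422.  82.]
```

```bash
cat >> h.py <<'E'
from scipy.spatial.transform import Rotation as Ro
import math
def plan(wps,start=None,vmax=55,quiet=False):
    """wps: list of (x,y,z,yaw) ; prints rounded rows in fives, simulating the rounding"""
    if start is None:
        s=sense();p=np.array(s['tool_pos']);R=Ro.from_euler('xyz',s['tcp_rot'],degrees=True)
    else: p,R=start
    rows=[]
    for w in wps:
        T=np.array(w[:3],float);Rt=Ro.from_euler('xyz',[180,0,w[3]],degrees=True)
        v=w[4] if len(w)>4 else vmax
        n=max(math.ceil(np.linalg.norm(T-p)/v),math.ceil((R.inv()*Rt).magnitude()/0.17),1)
        for k in range(n,0,-1):
            d=np.round(R.inv().apply((T-p)/k),1);r=np.round((R.inv()*Rt).as_rotvec()/k,3)
            p=p+R.apply(d);R=R*Ro.from_rotvec(r);rows.append([float(x)+0 for x in [*d,*r]])
    while len(rows)%5: rows.append([0]*6)
    for i in range(0,len(rows),5): print(str(rows[i:i+5]).replace(' ','').replace('.0,',',').replace('.0]',']').replace('-0,','0,'))
    return p,R
E
python3 - <<'E'
from h import *
plan([(500,83,200,83.7)])
c=eyes.get_calibration('wrist');print(np.round(c['mount'],3))
E
```

```text
[[-42.6,-32.5,-0.3,0,0,0.127],[-46.4,-26.9,-0.3,0,0,0.127],[-49.4,-20.8,-0.3,0,0,0.127],[-51.7,-14.4,-0.3,0,0,0.127],[-53.1,-7.7,-0.3,0,0,0.127]]
[[-53.6,-0.9,-0.3,0,0,0.128],[-53.3,5.9,-0.3,0,0,0.127],[-52.1,12.6,-0.3,0,0,0.128],[-50.1,19.2,-0.3,0,0,0.127],[-47.2,25.3,-0.3,0,0,0.128]]
[[ 0.00000e+00 -9.51000e-01 -3.08000e-01  7.81420e+01]
 [ 1.00000e+00  0.00000e+00  1.00000e-03  3.15000e-01]
 [-1.00000e-03 -3.08000e-01  9.51000e-01 -1.76785e+02]
 [ 0.00000e+00  0.00000e+00  0.00000e+00  1.00000e+00]]
```

Emit:
apply_moves(
  rows=[
    [-42.6,-32.5,-0.3,0,0,0.127],
    [-46.4,-26.9,-0.3,0,0,0.127],
    [-49.4,-20.8,-0.3,0,0,0.127],
    [-51.7,-14.4,-0.3,0,0,0.127],
    [-53.1,-7.7,-0.3,0,0,0.127],
  ],
  fingers=85,
)

```text
time: 2.12
tool_pos: [369.6, 315.4, 198.7]
tcp_rot: [180.0, 0.0, 120.0]
ft_force: [1.6, -0.1, -0.4]
finger_gap: 85.0
grip_force: 0.0
```

Emit:
apply_moves(
  rows=[
    [-53.6,-0.9,-0.3,0,0,0.128],
    [-53.3,5.9,-0.3,0,0,0.127],
    [-52.1,12.6,-0.3,0,0,0.128],
    [-50.1,19.2,-0.3,0,0,0.127],
    [-47.2,25.3,-0.3,0,0,0.128],
  ],
)

```text
time: 2.75
tool_pos: [500.7, 81.4, 200.3]
tcp_rot: [180.0, -0.0, 83.4]
ft_force: [0.7, 1.3, 0.2]
finger_gap: 85.3
grip_force: 0.0
```

```bash
cat >> h.py <<'E'
def wsnap(f=None):
    s=sense();p,d=snap('wrist',f);c=eyes.get_calibration('wrist');K=np.array(c['intrinsics']);M=np.array(c['mount'])
    R=Ro.from_euler('xyz',s['tcp_rot'],degrees=True)
    v,u=np.indices(d.shape);P=np.stack([(u-K[0,2])/K[0,0]*d,(v-K[1,2])/K[1,1]*d,d],-1)
    W=R.apply((P.reshape(-1,3)@M[:3,:3].T+M[:3,3])).reshape(P.shape)+np.array(s['tool_pos'])
    W[d<=0]=np.nan
    return p,d,W
E
python3 - <<'E'
from h import *
p,d,W=wsnap('w1.png')
s=sense();print(s['tool_pos'],s['tcp_rot'])
for n in ['cup_rack','pin_tip','holder','pointer','purple_peg','blue_peg']:
    print(n,[(np.round(r['xyz'],1).tolist(),round(r['confidence'],2)) for r in models.place_of(n,'wrist')][:3])
E
```

```text
[503.09637351  75.82268345 200.21600386] [179.85001851   0.18671228  82.89674219]
cup_rack [([522.0, 88.3, -0.7], 0.93)]
pin_tip [([493.3, 84.2, 61.0], 0.45)]
holder [([539.0, 211.4, 25.2], 0.89)]
pointer [([574.1, 139.1, 26.9], 0.56)]
purple_peg []
blue_peg [([617.9, 165.2, 13.7], 0.79)]
```

View pics/w1.png

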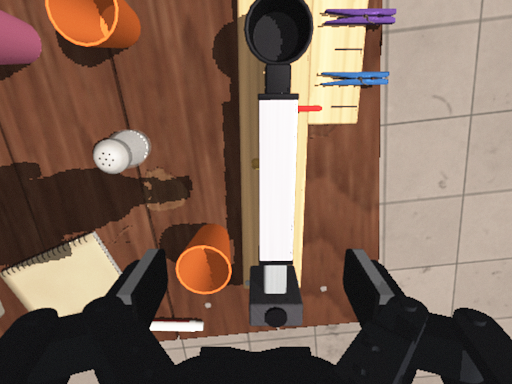

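Wrist view: tube running from (279,97) to (276,262), brass pin about (256,163) on its left, red pointer at (310,108), blue peg at (355,78), purple peg at (360,17). The tumbler at (203,268) is beside the rack.

Run:
```python
from h import *
p,d,W=wsnap()
s=sense();print(s['tool_pos'],s['tcp_rot'])
hsv=cv2.cvtColor(p,cv2.COLOR_RGB2HSV).astype(int)
def pr(n,m):
    q=W[m];q=q[~np.isnan(q[:,0])];print(n,len(q),np.median(q,0).round(1),q.min(0).round(),q.max(0).round())
v,u=np.indices(d.shape)
t=(abs(W[...,2]-80)<4)&(u>240)&(u<310)&(v>95)&(v<262)
q=W[t][:,:2];print(cv2.minAreaRect(q.astype(np.float32)))
c=np.median(q,0)
S=lambda P:(P[...,0]*.109+P[...,1]*.994)
X=lambda P:(P[...,0]*.994-P[...,1]*.109)
for n,b in {'pin':(u>235)&(u<259)&(v>150)&(v<178),'ptr':(hsv[...,1]>150)&((hsv[...,0]<6)|(hsv[...,0]>174))&(u>296)&(u<325)&(v>98)&(v<118),'blue':(hsv[...,1]>100)&(abs(hsv[...,0]-105)<12)&(u>310)&(u<400)&(v>65)&(v<95),'purple':(hsv[...,1]>80)&(abs(hsv[...,0]-135)<14)&(u>310)&(v<30)}.items():
    if n=='pin': b=b&(W[...,2]>55)&(W[...,2]<75)
    pr(n,b); q=W[b];q=q[~np.isnan(q[:,0])]
    print('   S',np.percentile(S(q),[3,50,97]).round(1),'X',np.percentile(X(q),[3,50,97]).round(1))
```

```text
[499.5660799   84.15954892 200.03430293] [-1.79998095e+02 -1.45280255e-02  8.38232498e+01]
((522.4678344726562, 70.678466796875), (172.22933959960938, 37.09922409057617), 83.822998046875)
pin 61 [502.   91.1  66.7] [499.  85.  62.] [505.  95.  69.]
   S [139.4 145.1 149.4] X [486.4 489.5 491.6]
ptr 116 [564.1 138.7  53.1] [553. 136.  51.] [576. 142.  55.]
   S [197.4 199.4 201.4] X [534.3 545.6 556.7]
blue 589 [624.7 161.6  23.1] [ 583.  150. -738.] [959. 172.  25.]
   S [223.1 229.4 235.9] X [568.  603.3 631.8]
purple 826 [629.9 221.2  23. ] [590. 212.  -2.] [662. 232.  26.]
   S [282.5 289.6 294.6] X [567.2 601.7 631.2]
```

Run:
```python
from h import *
plan([(523.2,88,90,83.7,40),(523.2,88,40,83.7,25),(523.2,88,40,83.7)])
```

```text
[[2.1,7.7,36.7,0,0,0.001],[2.1,7.7,36.7,0,0,0.001],[2.2,7.7,36.6,0,0,0],[0,0,16.7,0,0,0],[0,0,16.7,0,0,0]]
[[-0.1,0,16.6,0,0,0],[0,0,0,0,0,0],[0,0,0,0,0,0],[0,0,0,0,0,0],[0,0,0,0,0,0]]
```

Emit:
apply_moves(
  rows=[
    [2.1,7.7,36.7,0,0,0],
    [2.1,7.7,36.7,0,0,0],
    [2.2,7.7,36.6,0,0,0],
    [0,0,16.7,0,0,0],
    [0,0,16.7,0,0,0],
  ],
)

```text
time: 3.78
tool_pos: [523.7, 87.5, 56.6]
tcp_rot: [180.0, -0.0, 83.8]
ft_force: [0.5, 0.0, 0.3]
finger_gap: 85.2
grip_force: 0.0
```

Emit:
apply_moves(
  rows=[
    [0,0,16.6,0,0,0],
    [0,0,0,0,0,0],
    [0,0,0,0,0,0],
    [0,0,0,0,0,0],
    [0,0,0,0,0,0],
  ],
)

```text
time: 4.4
tool_pos: [524.2, 86.8, 40.7]
tcp_rot: [179.9, -0.0, 83.7]
ft_force: [0.3, -0.2, -0.3]
finger_gap: 85.1
grip_force: 0.0
```

Emit:
apply_moves(
  rows=[
    [0,0,0,0,0,0],
    [0,0,0,0,0,0],
    [0,0,0,0,0,0],
    [0,0,0,0,0,0],
    [0,0,0,0,0,0],
  ],
  fingers=30,
  grip_force=45,
)

```text
time: 5.03
tool_pos: [523.5, 86.9, 40.3]
tcp_rot: [-180.0, 0.0, 83.7]
ft_force: [-3.8, -1.1, 5.1]
finger_gap: 34.0
grip_force: 45.0
```

Emit:
apply_moves(
  rows=[
    [5,0,0,0,0,0],
    [5,0,0,0,0,0],
    [5,0,0,0,0,0],
    [5,0,0,0,0,0],
    [5,0,0,0,0,0],
  ],
)

```text
time: 5.65
tool_pos: [525.2, 103.6, 39.6]
tcp_rot: [-179.9, 0.7, 83.5]
ft_force: [-6.1, -27.0, 3.5]
finger_gap: 34.1
grip_force: 47.9
```

Emit:
apply_moves(
  rows=[
    [1.5,0,0,0,0,0],
    [1.5,0,0,0,0,0],
    [1.5,0,0,0,0,0],
    [1.5,0,0,0,0,0],
    [1.5,0,0,0,0,0],
  ],
)

```text
time: 6.28
tool_pos: [526.1, 111.9, 39.1]
tcp_rot: [-179.9, 0.6, 83.6]
ft_force: [-5.0, -35.3, 5.2]
finger_gap: 34.1
grip_force: 49.7
```

```bash
cat >> h.py <<'E'
def check():
    p,d,W=wsnap();hsv=cv2.cvtColor(p,cv2.COLOR_RGB2HSV).astype(int)
    S=W[...,0]*.109+W[...,1]*.994; X=W[...,0]*.994-W[...,1]*.109
    b=(hsv[...,1]>150)&((hsv[...,0]<6)|(hsv[...,0]>174))&(abs(W[...,2]-53)<8)&(abs(X-547)<14)
    print('pointer S',np.nanmedian(S[b]).round(1) if b.any() else None,b.sum(),'(start 199.4; +30 229.4; +90 289.4)')
E
python3 -c "
from h import *
check()"
```

```text
pointer S 203.8 476 (start 199.4; +30 229.4; +90 289.4)
```

```bash
python3 -c "
from h import *
wsnap('w2.png');print(sense()['tool_pos'],sense()['ft_force'],sense()['finger_gap'])
print([(r['xyz'],r['confidence']) for n in ('pointer','holder','pin_tip') for r in models.place_of(n,'wrist')])"
```

```text
[526.11874632 111.99713447  39.13207992] [ -4.7282889  -33.74205222   4.70526271] 34.03279150406781
[([571.4, 146.6, 25.1], 0.8), ([542.4, 215.6, 27.8], 0.82)]
```

View pics/w2.png

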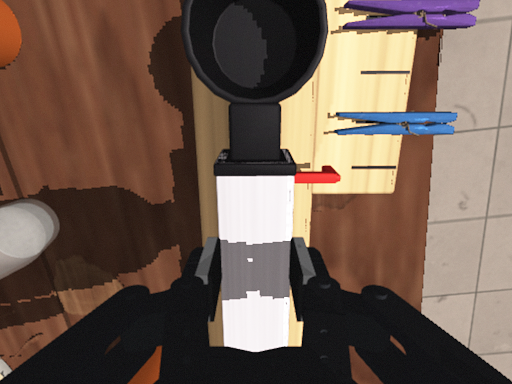

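```bash
cat >> h.py <<'E'
def marks():
    p,d,W=wsnap();hsv=cv2.cvtColor(p,cv2.COLOR_RGB2HSV).astype(int)
    S=W[...,0]*.109+W[...,1]*.994; X=W[...,0]*.994-W[...,1]*.109
    H,Sa,Z=hsv[...,0],hsv[...,1],W[...,2]
    for n,b in {'ptr':(Sa>150)&((H<6)|(H>174))&(abs(Z-53)<8)&(abs(X-547)<14),'blue':(Sa>100)&(abs(H-105)<12)&(abs(Z-18)<9)&(abs(X-600)<35),'purple':(Sa>80)&(abs(H-135)<14)&(abs(Z-18)<9)&(abs(X-600)<35)}.items():
        print(n,b.sum(),np.percentile(S[b],[3,50,97]).round(1) if b.any() else None, 'x',np.percentile(X[b],[3,97]).round(1) if b.any() else None)
    return p,d,W
E
python3 - <<'E'
from h import *
p,d,W=marks()
for b in (slice(230,245),slice(300,320)):
  for v in (190,225,270,310,340):
    pass
S=W[...,0]*.109+W[...,1]*.994; X=W[...,0]*.994-W[...,1]*.109;Z=W[...,2]
t=(abs(Z-80)<4)&(abs(X-511)<25)
for s in range(110,220,8):
    m=t&(abs(S-s)<4)
    if m.any(): print(s,m.sum(),np.percentile(X[m],[2,98]).round(1),p[m].mean(0).round())
m=(Z>75)&(Z<90)&(S>175)&(S<225)&(abs(X-511)<25); print('tube end S',np.percentile(S[m],99))
E
```

```text
ptr 477 [200.9 203.7 205.9] x [534.3 557.1]
blue 1970 [223.5 230.2 235.5] x [568.8 631.7]
purple 3092 [282.5 289.6 295.1] x [568.4 631.2]
110 197 [495.9 527.7] [233. 226. 229.]
118 755 [494.4 528.7] [247. 242. 244.]
126 759 [494.2 528.5] [246. 242. 243.]
134 821 [494.5 528.8] [247. 242. 243.]
142 854 [494.3 528.5] [240. 236. 237.]
150 891 [494.4 528.7] [143. 135. 137.]
158 928 [494.7 528.3] [125. 118. 120.]
166 979 [494.5 528.3] [125. 118. 121.]
174 1009 [494.6 528.4] [125. 118. 121.]
182 1235 [490. 533.] [217. 213. 214.]
190 1139 [494.3 528.5] [246. 241. 242.]
198 1213 [494.3 528.7] [246. 241. 243.]
206 1271 [494.2 528.4] [246. 241. 242.]
214 1492 [493.7 529. ] [89. 86. 88.]
tube end S 217.81573625063348
```

Emit:
apply_moves(
  rows=[
    [0,0,0,0,0,0],
    [0,0,0,0,0,0],
    [0,0,0,0,0,0],
    [0,0,0,0,0,0],
    [0,0,0,0,0,0],
  ],
  fingers=85,
)

```text
time: 7.2
tool_pos: [527.2, 119.4, 40.0]
tcp_rot: [180.0, -0.0, 83.7]
ft_force: [-0.2, 0.4, 0.9]
finger_gap: 85.3
grip_force: 0.0
```

Emit:
apply_moves(
  rows=[
    [0,0,-16,0,0,0],
    [0,0,-30,0,0,0],
    [0,0,-30,0,0,0],
    [0,0,0,0,0,0],
    [0,0,0,0,0,0],
  ],
)

```text
time: 7.82
tool_pos: [527.2, 119.2, 116.3]
tcp_rot: [180.0, -0.0, 83.7]
ft_force: [-0.7, 0.1, -0.6]
finger_gap: 85.2
grip_force: 0.0
```

Run:
```python
from h import *
p,d,W=marks();print(sense()['tool_pos'],sense()['tcp_rot'])
cv2.imwrite('pics/w3.png',cv2.resize(p[150:384,120:440,::-1],None,fx=2.4,fy=2.4))
S=W[...,0]*.109+W[...,1]*.994; X=W[...,0]*.994-W[...,1]*.109;Z=W[...,2]
m=(X<492)&(X>478)&(Z>52)&(Z<75)&(S>100)&(S<190);print('pin',m.sum(),np.percentile(S[m],[2,50,98]),np.percentile(X[m],[2,50]) ,np.percentile(Z[m],[2,98])) if m.any() else print('no pin')
```

```text
ptr 240 [198.3 201.3 203.4] x [533.7 556.7]
blue 993 [223.3 230.1 235.5] x [569.4 631.4]
purple 1240 [282.5 289.5 294.8] x [568.8 631.5]
[526.68341239 119.11345    115.44607134] [-1.79944579e+02  1.35465034e-02  8.36997238e+01]
pin 104 [139.3263759  145.97927912 149.53623786] [485.906879  489.3364075] [59.88581276 68.5388853 ]
```

View pics/w3.png

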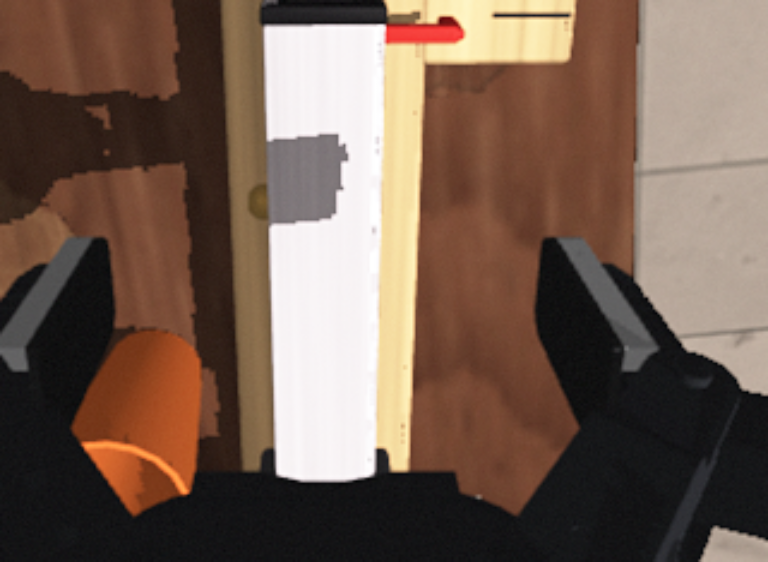

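The pin is still sprung out at crop (260,200) and the tube hasn't advanced, so the grip slipped. I'll pinch again, harder and better centred, and test with a small pull.

Run:
```python
from h import *
plan([(524.1,88.9,112,83.7,20),(524.1,88.9,38.5,83.7,25)])
```

```text
[[-15.2,0.4,1.7,0,0,0],[-15.1,0.4,1.8,-0.001,0,0],[0,0,24.5,0,0,0],[0,0,24.5,0,0,0],[0,-0.1,24.5,0,0,0]]
```

Emit:
apply_moves(
  rows=[
    [-15.2,0.4,1.7,0,0,0],
    [-15.1,0.4,1.8,0,0,0],
    [0,0,24.5,0,0,0],
    [0,0,24.5,0,0,0],
    [0,0,24.5,0,0,0],
  ],
)

```text
time: 8.5
tool_pos: [524.2, 87.6, 37.7]
tcp_rot: [-180.0, 0.0, 83.6]
ft_force: [0.1, 0.8, -0.8]
finger_gap: 85.0
grip_force: 0.0
```

Emit:
apply_moves(
  rows=[
    [0,0,0,0,0,0],
    [0,0,0,0,0,0],
    [0,0,0,0,0,0],
    [0,0,0,0,0,0],
    [0,0,0,0,0,0],
  ],
  fingers=20,
  grip_force=90,
)

```text
time: 9.12
tool_pos: [523.8, 89.0, 40.8]
tcp_rot: [-179.9, 0.0, 83.7]
ft_force: [-13.1, -0.7, 13.1]
finger_gap: 32.6
grip_force: 88.2
```

Emit:
apply_moves(
  rows=[
    [1,0,0,0,0,0],
    [1,0,0,0,0,0],
    [1,0,0,0,0,0],
    [1,0,0,0,0,0],
    [1,0,0,0,0,0],
  ],
)

```text
time: 9.75
tool_pos: [524.0, 90.3, 40.8]
tcp_rot: [-179.9, 0.4, 83.7]
ft_force: [-17.3, -20.4, 17.0]
finger_gap: 32.6
grip_force: 88.7
```

```bash
python3 -c "
from h import *
marks();s=sense();print(s['tool_pos'],s['ft_force'],s['finger_gap'])"
```

```text
ptr 497 [199.7 202.5 204.8] x [533.8 556.8]
blue 1944 [223.2 230.  235.1] x [569.2 631.6]
purple 0 None x None
[523.99785485  90.33029134  40.84866084] [-15.70254933 -17.08848475  16.83208014] 32.29961320657796
```

```bash
python3 -c "
from h import *
p,d=snap('side');cv2.imwrite('pics/s2.png',cv2.resize(p[130:270,230:370,::-1],None,fx=4.2,fy=4.2,interpolation=cv2.INTER_CUBIC))"
```

```text
(no output)
```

View pics/s2.png

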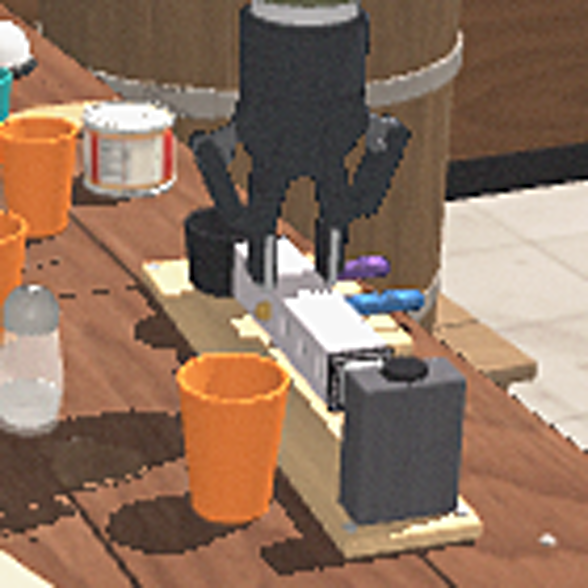

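Run:
```python
from h import *
p,d=snap('side')
v,u=np.indices(d.shape)
W=world('side',np.where(d>0,d,np.nan),u.ravel(),v.ravel()).reshape(*d.shape,3)
S=W[...,0]*.109+W[...,1]*.994; X=W[...,0]*.994-W[...,1]*.109
for r in range(190,210,2): print(r,[(c,S[r,c].round().item(),X[r,c].round().item(),W[r,c,2].round().item(),p[r,c].tolist()) for c in (290,292,294,296)])
c=eyes.get_calibration('side');K=np.array(c['intrinsics'])
for s,x,z in ((145,485,62),(145,485,42),(145,493,80),(145,529,80)):
    Q=np.array(c['R'])@np.array([.109*s+.994*x,.994*s-.109*x,z])+np.array(c['t']);print(s,x,z,(K@Q/Q[2])[:2])
```

```text
190 [(290, 139.0, 481.0, 103.0, [41, 42, 42]), (292, 144.0, 488.0, 100.0, [39, 42, 41]), (294, 137.0, 491.0, 102.0, [161, 160, 161]), (296, 187.0, 515.0, 80.0, [255, 255, 255])]
192 [(290, 142.0, 482.0, 96.0, [54, 53, 56]), (292, nan, nan, nan, [40, 41, 43]), (294, 135.0, 491.0, 98.0, [161, 160, 162]), (296, 175.0, 511.0, 79.0, [255, 255, 255])]
194 [(290, 138.0, 481.0, 92.0, [43, 46, 47]), (292, 141.0, 488.0, 90.0, [36, 38, 39]), (294, 139.0, 492.0, 90.0, [165, 165, 167]), (296, 161.0, 506.0, 80.0, [255, 255, 255])]
196 [(290, 142.0, 483.0, 85.0, [30, 32, 37]), (292, 137.0, 486.0, 86.0, [34, 34, 38]), (294, 135.0, 491.0, 87.0, [164, 164, 163]), (296, 148.0, 501.0, 80.0, [170, 162, 163])]
198 [(290, nan, nan, nan, [164, 154, 156]), (292, 140.0, 488.0, 79.0, [129, 129, 128]), (294, 139.0, 493.0, 79.0, [158, 160, 161]), (296, 138.0, 498.0, 79.0, [170, 162, 165])]
200 [(290, 173.0, 494.0, 59.0, [160, 151, 158]), (292, 157.0, 494.0, 66.0, [168, 162, 164]), (294, 144.0, 494.0, 72.0, [159, 152, 157]), (296, 124.0, 492.0, 80.0, [166, 157, 159])]
202 [(290, 170.0, 493.0, 55.0, [161, 157, 165]), (292, 141.0, 488.0, 68.0, [152, 123, 73]), (294, 138.0, 493.0, 68.0, [157, 139, 117]), (296, 124.0, 493.0, 74.0, [156, 148, 153])]
204 [(290, 170.0, 493.0, 49.0, [137, 117, 105]), (292, 139.0, 488.0, 63.0, [166, 130, 73]), (294, 139.0, 493.0, 63.0, [155, 138, 109]), (296, 122.0, 492.0, 70.0, [155, 148, 151])]
206 [(290, 234.0, 516.0, 13.0, [230, 197, 166]), (292, 155.0, 494.0, 50.0, [145, 133, 125]), (294, 141.0, 494.0, 56.0, [160, 153, 156]), (296, 128.0, 495.0, 61.0, [171, 162, 168])]
208 [(290, 224.0, 513.0, 11.0, [252, 247, 196]), (292, 152.0, 493.0, 46.0, [239, 210, 173]), (294, 137.0, 493.0, 52.0, [153, 147, 152]), (296, 124.0, 493.0, 58.0, [172, 162, 166])]
145 485 62 [290.22660207 203.57638575]
145 485 42 [290.03631756 210.63862801]
145 493 80 [293.35635405 196.8149272 ]
145 529 80 [306.53792901 195.34550983]
```

Run:
```python
from h import *
s=sense();p,d,W=wsnap()
S=W[...,0]*.109+W[...,1]*.994; X=W[...,0]*.994-W[...,1]*.109;Z=W[...,2]
v,u=np.indices(d.shape)
for z in range(30,120,6):
    m=(abs(Z-z)<3)&(v>190)&(((X<492)&(X>470))|((X>531)&(X<555)))&(p.max(-1)<140)
    if m.sum()>3: print(z,m.sum(),'S',np.percentile(S[m],[2,98]).round(),'X',np.percentile(X[m],[2,98]).round())
print(s['tool_pos'],s['finger_gap'])
# side view finger
```

```text
60 8 S [149. 150.] X [488. 491.]
78 20 S [157. 158.] X [489. 534.]
84 175 S [154. 159.] X [483. 540.]
90 244 S [154. 158.] X [482. 541.]
96 270 S [153. 159.] X [482. 541.]
102 317 S [154. 159.] X [482. 541.]
108 206 S [154. 159.] X [483. 541.]
114 172 S [154. 160.] X [484. 540.]
[524.00826264  90.34429088  40.83891216] 32.28673256326057
```

Side view: the brass pin at crop (265,310) is still proud, and the fingertips end at z≈78, just gripping the tube's top edges. The real fingertips are about 37 mm above the reported TCP, so I'll go lower.

Emit:
apply_moves(
  rows=[
    [0,0,0,0,0,0],
    [0,0,0,0,0,0],
    [-2,0,0,0,0,0],
    [-2,0,0,0,0,0],
    [0,0,0,0,0,0],
  ],
  fingers=85,
  grip_force=45,
)

```text
time: 10.58
tool_pos: [524.8, 89.9, 39.0]
tcp_rot: [180.0, -0.0, 83.7]
ft_force: [0.6, 0.2, 0.5]
finger_gap: 84.8
grip_force: 0.0
```

Emit:
apply_moves(
  rows=[
    [0,0,7,0,0,0],
    [0,0,7,0,0,0],
    [0,0,7,0,0,0],
    [0,0,7,0,0,0],
    [0,0,0,0,0,0],
  ],
)

```text
time: 11.2
tool_pos: [524.0, 89.9, 10.0]
tcp_rot: [-179.9, 0.0, 83.7]
ft_force: [-0.4, -0.1, 0.7]
finger_gap: 85.1
grip_force: 0.0
```

Run:
```python
from h import *
s=sense();print(s['tool_pos'],s['ft_force'],s['joint_pos'])
p,d=snap('side');cv2.imwrite('pics/s3.png',cv2.resize(p[130:270,230:370,::-1],None,fx=4.2,fy=4.2,interpolation=cv2.INTER_CUBIC))
```

```text
[523.97796369  89.89744154   9.97456308] [-0.35830576 -0.09010439  0.72569482] [4.20865885e+00 7.13490654e+00 1.06141028e+02 1.32611257e-04
 6.68245941e+01 1.05119039e+01]
```

View pics/s3.png

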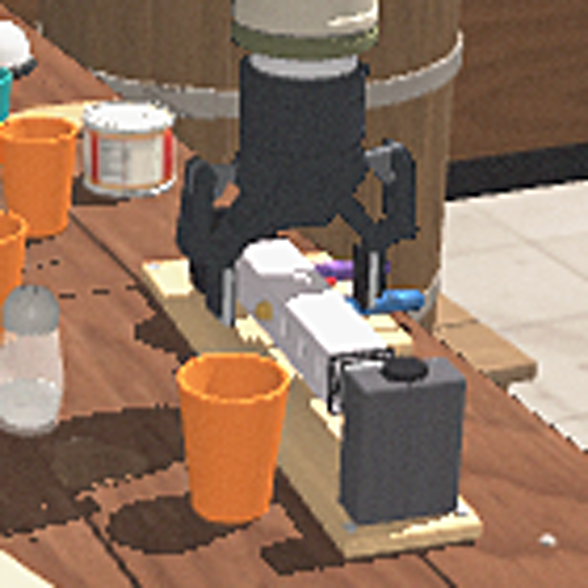

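The finger is now beside the pin at crop (265,310), with the palm still clear of the tube. Closing.

Emit:
apply_moves(
  rows=[
    [-0.5,0,3,0,0,0],
    [0,0,0,0,0,0],
    [0,0,0,0,0,0],
    [0,0,0,0,0,0],
    [0,0,0,0,0,0],
  ],
  fingers=30,
  grip_force=45,
)

```text
time: 11.88
tool_pos: [523.7, 89.6, 8.1]
tcp_rot: [-179.9, 0.0, 83.7]
ft_force: [-6.0, 0.8, 4.8]
finger_gap: 35.6
grip_force: 46.4
```

Emit:
apply_moves(
  rows=[
    [2,0,0,0,0,0],
    [2,0,0,0,0,0],
    [2,0,0,0,0,0],
    [2,0,0,0,0,0],
    [2,0,0,0,0,0],
  ],
)

```text
time: 12.5
tool_pos: [524.6, 98.1, 8.0]
tcp_rot: [-179.9, 0.1, 83.7]
ft_force: [-8.5, -6.3, 6.3]
finger_gap: 35.8
grip_force: 45.9
```

Freed: the tube is moving with only about 6 N.

Emit:
apply_moves(
  rows=[
    [3,0,0,0,0,0],
    [3,0,0,0,0,0],
    [3,0,0,0,0,0],
    [3,0,0,0,0,0],
    [3,0,0,0,0,0],
  ],
)

```text
time: 13.12
tool_pos: [526.4, 114.0, 8.1]
tcp_rot: [-179.9, 0.0, 83.7]
ft_force: [-7.6, -0.7, 5.2]
finger_gap: 35.4
grip_force: 45.9
```

Emit:
apply_moves(
  rows=[
    [1.4,0,0,0,0,0],
    [1.4,0,0,0,0,0],
    [1.4,0,0,0,0,0],
    [1.4,0,0,0,0,0],
    [1.4,0,0,0,0,0],
  ],
)

```text
time: 13.75
tool_pos: [527.0, 120.3, 8.0]
tcp_rot: [-179.9, 0.1, 83.7]
ft_force: [-8.4, -8.3, 6.9]
finger_gap: 35.8
grip_force: 46.1
```

```bash
python3 -c "
from h import *
marks();s=sense();print(s['tool_pos'],s['ft_force'],s['finger_gap'])"
```

```text
ptr 743 [228.5 231.4 233.9] x [534.7 556.8]
blue 2763 [223.5 230.4 235.6] x [571.  631.6]
purple 4165 [282.5 289.7 295.2] x [568.1 629.2]
[527.03228994 120.35457705   8.04242557] [-9.16349473 -4.9866503   5.90172052] 35.66790384233402
```

Emit:
apply_moves(
  rows=[
    [0,0,0,0,0,0],
    [0,0,0,0,0,0],
    [0,0,0,0,0,0],
    [-10,0,0,0,0,0],
    [-12,0,0,0,0,0],
  ],
  fingers=70,
)

```text
time: 14.42
tool_pos: [525.7, 98.7, 8.0]
tcp_rot: [-180.0, 0.0, 83.7]
ft_force: [0.2, -0.6, 0.3]
finger_gap: 70.3
grip_force: 0.0
```

Emit:
apply_moves(
  rows=[
    [-10,0,0,0,0,0],
    [0,0,0,0,0,0],
    [0,0,0,0,0,0],
    [0,0,0,0,0,0],
    [0,0,0,0,0,0],
  ],
)

```text
time: 15.05
tool_pos: [524.8, 89.7, 8.0]
tcp_rot: [180.0, -0.0, 83.7]
ft_force: [0.8, -0.1, 0.3]
finger_gap: 70.2
grip_force: 0.0
```

```bash
python3 -c "
from h import *
p,d,W=marks();s=sense();print(s['tool_pos'],s['ft_force'],s['finger_gap'])
S=W[...,0]*.109+W[...,1]*.994; X=W[...,0]*.994-W[...,1]*.109;Z=W[...,2]
m=(X<492)&(X>482)&(Z>55)&(Z<69)&(S>120)&(S<170)&(p[...,0]>p[...,2]*1.3);print('pin',m.sum())"
```

```text
ptr 862 [227.9 230.6 233.2] x [534.5 556.7]
blue 2900 [223.3 230.4 235.5] x [570.3 631.7]
purple 8 [229.2 229.7 233.5] x [570.  586.8]
[524.74207721  89.71973178   7.99981489] [ 0.0932741   0.3553058  -0.68095249] 69.97649548303498
pin 255
```

Locked at the first hole with the pin out. Second stroke.

Emit:
apply_moves(
  rows=[
    [0,0,0,0,0,0],
    [0,0,0,0,0,0],
    [0,0,0,0,0,0],
    [0,0,0,0,0,0],
    [0,0,0,0,0,0],
  ],
  fingers=30,
  grip_force=45,
)

```text
time: 15.72
tool_pos: [523.7, 89.7, 7.9]
tcp_rot: [-179.9, 0.0, 83.7]
ft_force: [-6.0, 0.7, 6.3]
finger_gap: 35.4
grip_force: 47.4
```

Emit:
apply_moves(
  rows=[
    [3,0,0,0,0,0],
    [4,0,0,0,0,0],
    [4,0,0,0,0,0],
    [4,0,0,0,0,0],
    [4,0,0,0,0,0],
  ],
)

```text
time: 16.35
tool_pos: [525.6, 107.1, 7.9]
tcp_rot: [-179.9, 0.1, 83.7]
ft_force: [-7.0, -7.5, 7.5]
finger_gap: 35.7
grip_force: 46.6
```

Emit:
apply_moves(
  rows=[
    [3,0,0,0,0,0],
    [3,0,0,0,0,0],
    [2,0,0,0,0,0],
    [1.5,0,0,0,0,0],
    [1.5,0,0,0,0,0],
  ],
)

```text
time: 16.98
tool_pos: [526.9, 119.2, 7.9]
tcp_rot: [-179.9, 0.0, 83.7]
ft_force: [-6.8, -1.8, 6.0]
finger_gap: 35.6
grip_force: 46.6
```

Emit:
apply_moves(
  rows=[
    [1,0,0,0,0,0],
    [1,0,0,0,0,0],
    [1,0,0,0,0,0],
    [0,0,0,0,0,0],
    [0,0,0,0,0,0],
  ],
)

```text
time: 17.6
tool_pos: [527.0, 120.3, 7.9]
tcp_rot: [-179.8, 0.2, 83.7]
ft_force: [-10.5, -10.8, 7.9]
finger_gap: 35.2
grip_force: 47.0
```

```bash
python3 -c "
from h import *
p,d,W=marks();s=sense();print(s['tool_pos'],s['ft_force'],s['finger_gap'])"
```

```text
ptr 848 [258.6 261.3 263.9] x [534.7 556.7]
blue 2862 [223.5 230.2 235.6] x [568.6 631.4]
purple 4112 [282.6 289.7 295.1] x [568.2 629.1]
[527.01309045 120.2613279    7.91489889] [ -9.27446654 -10.81046623   9.41047627] 35.78116397979635
```

Same locking signature as before. Third stroke.

Emit:
apply_moves(
  rows=[
    [0,0,0,0,0,0],
    [0,0,0,0,0,0],
    [0,0,0,0,0,0],
    [-10,0,0,0,0,0],
    [-12,0,0,0,0,0],
  ],
  fingers=70,
)

```text
time: 18.27
tool_pos: [525.8, 99.7, 8.0]
tcp_rot: [-180.0, 0.0, 83.7]
ft_force: [-0.9, -0.0, 0.1]
finger_gap: 70.1
grip_force: 0.0
```

Emit:
apply_moves(
  rows=[
    [-10,0,0,0,0,0],
    [0,0,0,0,0,0],
    [0,0,0,0,0,0],
    [0,0,0,0,0,0],
    [0,0,0,0,0,0],
  ],
)

```text
time: 18.9
tool_pos: [524.9, 90.7, 8.0]
tcp_rot: [180.0, -0.0, 83.7]
ft_force: [-0.3, 1.0, -0.5]
finger_gap: 70.1
grip_force: 0.0
```

Emit:
apply_moves(
  rows=[
    [0,0,0,0,0,0],
    [0,0,0,0,0,0],
    [0,0,0,0,0,0],
    [0,0,0,0,0,0],
    [0,0,0,0,0,0],
  ],
  fingers=30,
)

```text
time: 19.52
tool_pos: [523.8, 90.7, 7.9]
tcp_rot: [-179.9, 0.0, 83.7]
ft_force: [-6.7, 0.1, 6.0]
finger_gap: 35.6
grip_force: 47.0
```

Emit:
apply_moves(
  rows=[
    [3,0,0,0,0,0],
    [4,0,0,0,0,0],
    [4,0,0,0,0,0],
    [4,0,0,0,0,0],
    [4,0,0,0,0,0],
  ],
)

```text
time: 20.15
tool_pos: [525.7, 108.1, 7.9]
tcp_rot: [-179.9, 0.1, 83.7]
ft_force: [-8.1, -7.7, 8.2]
finger_gap: 35.6
grip_force: 46.3
```

Emit:
apply_moves(
  rows=[
    [3,0,0,0,0,0],
    [3,0,0,0,0,0],
    [2,0,0,0,0,0],
    [1.5,0,0,0,0,0],
    [1.5,0,0,0,0,0],
  ],
)

```text
time: 20.78
tool_pos: [527.0, 120.2, 7.9]
tcp_rot: [-179.9, 0.0, 83.7]
ft_force: [-8.1, -0.4, 5.3]
finger_gap: 35.8
grip_force: 46.6
```

Emit:
apply_moves(
  rows=[
    [1,0,0,0,0,0],
    [1,0,0,0,0,0],
    [0.5,0,0,0,0,0],
    [0,0,0,0,0,0],
    [0,0,0,0,0,0],
  ],
)

```text
time: 21.4
tool_pos: [527.1, 121.2, 7.9]
tcp_rot: [-179.9, 0.2, 83.7]
ft_force: [-7.9, -9.0, 7.5]
finger_gap: 35.5
grip_force: 47.0
```

Emit:
apply_moves(
  rows=[
    [0,0,0,0,0,0],
    [0,0,0,0,0,0],
    [0,0,0,0,0,0],
    [0,0,-20,0,0,0],
    [0,0,-40,0,0,0],
  ],
  fingers=85,
)

```text
time: 22.02
tool_pos: [526.5, 122.6, 66.5]
tcp_rot: [-179.8, 0.1, 83.7]
ft_force: [0.6, -0.2, 0.6]
finger_gap: 84.9
grip_force: 0.0
```

Emit:
apply_moves(
  rows=[
    [0,0,-50,0,0,0],
    [0,0,-50,0,0,0],
    [-15,0,-30,0,0,0],
    [0,0,0,0,0,0],
    [0,0,0,0,0,0],
  ],
)

```text
time: 22.65
tool_pos: [526.4, 108.0, 197.1]
tcp_rot: [-179.9, -0.0, 83.7]
ft_force: [-1.0, 0.0, -1.1]
finger_gap: 85.1
grip_force: 0.0
```

Run:
```python
from h import *
p,d,W=marks();s=sense();print(s['tool_pos'],s['tcp_rot'],s['finger_gap'])
S=W[...,0]*.109+W[...,1]*.994; X=W[...,0]*.994-W[...,1]*.109;Z=W[...,2]
m=(X<492)&(X>482)&(Z>55)&(Z<69)&(S>120)&(S<170)&(p[...,0]>p[...,2]*1.3);print('pin',m.sum())
m=(abs(Z-71)<4)&(S>300)&(S<400)&(abs(X-511)<40); print('rim',cv2.minEnclosingCircle(np.stack([X[m],S[m]],1).astype(np.float32)),m.sum())
print(models.place_of('holder','wrist')[:1])
cv2.imwrite('pics/w4.png',p[:,:,::-1])
# fingertip depth in the open state, tool frame
v,u=np.indices(d.shape)
m=(d>0)&(d<260)&(v>200)&(p.max(-1)<150);R=Ro.from_euler('xyz',s['tcp_rot'],degrees=True)
T=R.inv().apply(W[m]-np.array(s['tool_pos']));print('finger tool z max',np.percentile(T[:,2],[95,99,99.8,100]))
p,d=snap('top');P,_,_=cloud('top',d)
for o in rims(P,[(469,424),(360,348),(370,246),(434,-21)]):print(np.round(o,1))
```

```text
ptr 185 [287.6 290.3 293. ] x [533.4 557. ]
blue 567 [223.4 229.8 235.1] x [570.  631.6]
purple 692 [283.2 289.7 294.7] x [569.4 631.5]
[525.94702805 107.98427436 196.35894806] [-1.79867413e+02  1.99904833e-02  8.37010260e+01] 84.62469748950436
pin 57
rim ((514.7598876953125, 309.9664306640625), 18.13591766357422) 470
[]
finger tool z max [-64.23430671 -53.19336987 -49.44483224 -47.32017333]
[470.4 422.9  30.9  79.3 152. ]
[356.4 347.8  30.7  79.6 136. ]
[369.1 271.1  30.4  79.9  76. ]
[ 0.  0.  0. nan  0.]
  return _methods._mean(a, axis=axis, dtype=dtype,
  ret = ret.dtype.type(ret / rcount)
```

Purple lock confirmed (pointer 290.3 vs peg 289.7, pin out), so step 1 is met. Now I'll measure the black cup from above.

Run:
```python
from h import *
plan([(547.5,302,150,83.7,50),(547.5,302,150,83.7)])
```

```text
[[39,0.1,9.2,-0.001,0,0],[39,0.1,9.2,0,0,0],[39.1,0.1,9.2,-0.001,0,0],[39,0.1,9.2,0,0,0],[39.1,0,9.2,-0.001,0,0]]
[[0,0,0,0,0,0],[0,0,0,0,0,0],[0,0,0,0,0,0],[0,0,0,0,0,0],[0,0,0,0,0,0]]
```

Emit:
apply_moves(
  rows=[
    [39,0.1,9.2,0,0,0],
    [39,0.1,9.2,0,0,0],
    [39,0.1,9.2,0,0,0],
    [39,0.1,9.2,0,0,0],
    [39,0.1,9.2,0,0,0],
  ],
)

```text
time: 23.42
tool_pos: [547.9, 302.9, 150.2]
tcp_rot: [-179.9, 0.1, 83.7]
ft_force: [-0.2, -0.1, -0.1]
finger_gap: 85.0
grip_force: 0.0
```

Emit:
apply_moves(
  rows=[
    [0,0,0,0,0,0],
    [0,0,0,0,0,0],
    [0,0,0,0,0,0],
    [0,0,0,0,0,0],
    [0,0,0,0,0,0],
  ],
)

```text
time: 24.05
tool_pos: [549.0, 301.1, 152.4]
tcp_rot: [180.0, -0.0, 83.7]
ft_force: [-0.5, 1.3, 0.1]
finger_gap: 84.9
grip_force: 0.0
```

```bash
cat >> h.py <<'E'
def circ(W,p,cx,cy,zr,rmax=45,orange=True,rad=31):
    """robust circle fit to points in the height band; returns centre (x,y), radius (outer hull), n"""
    Z=W[...,2];m=(Z>zr[0])&(Z<zr[1])&(np.hypot(W[...,0]-cx,W[...,1]-cy)<rmax)
    if orange: m&=(p[...,0]>p[...,2]*1.8)
    q=W[m][:,:2]
    if len(q)<20: return None
    h=cv2.convexHull(q.astype(np.float32))[:,0]
    from scipy.optimize import least_squares
    f=least_squares(lambda t:np.hypot(h[:,0]-t[0],h[:,1]-t[1])-t[2],[q[:,0].mean(),q[:,1].mean(),rad],loss='soft_l1',f_scale=1.0)
    return f.x.round(1),len(q),np.abs(f.fun).mean().round(2)
E
python3 - <<'E'
from h import *
p,d,W=wsnap();s=sense();print(s['tool_pos'])
print(circ(W,p,547.5,302,(69,76),38,False))
print(circ(W,p,547.5,302,(66,76),36,False))
Z=W[...,2];m=(np.hypot(W[...,0]-547.5,W[...,1]-302)<50)
print(np.histogram(Z[m&(p.max(-1)<70)],np.arange(0,100,6)))
print([(r['xyz'],r['confidence']) for r in models.place_of('holder','wrist')])
m&=(Z>26)&(Z<34);print('floor',np.percentile(W[m],[2,50,98],axis=0).round(1))
E
```

```text
[548.89713654 301.19659772 152.30243937]
(array([547. , 299.2,  33.2]), 1176, np.float64(1.56))
(array([547.4, 300.9,  31.9]), 1269, np.float64(1.13))
(array([ 20,   3,   0,   0, 728, 947, 186, 199, 227, 232, 254, 993, 534,
         0,   0,   0]), array([ 0,  6, 12, 18, 24, 30, 36, 42, 48, 54, 60, 66, 72, 78, 84, 90, 96]))
[([549.5, 303.6, 26.3], 0.64)]
floor [[525.9 280.3  28.7]
 [547.1 300.9  30.1]
 [568.6 320.3  32.8]]
```

Run:
```python
from h import *
plan([(369,268,150,83.7,50),(369,268,150,83.7)])
```

```text
[[-13.2,-43.8,0.5,0,0,0],[-13.3,-43.8,0.6,0,0,0],[-13.2,-43.7,0.5,0,0,0],[-13.3,-43.8,0.6,0,0,-0.001],[0,0,0,0,0,0]]
```

Emit:
apply_moves(
  rows=[
    [-13.2,-43.8,0.5,0,0,0],
    [-13.3,-43.8,0.6,0,0,0],
    [-13.2,-43.7,0.5,0,0,0],
    [-13.3,-43.8,0.6,0,0,0],
    [0,0,0,0,0,0],
  ],
)

```text
time: 24.78
tool_pos: [366.1, 267.6, 149.3]
tcp_rot: [-179.9, 0.0, 83.8]
ft_force: [0.5, -0.2, 0.1]
finger_gap: 85.1
grip_force: 0.0
```

Emit:
apply_moves(
  rows=[
    [0,0,0,0,0,0],
    [0,0,0,0,0,0],
    [0,0,0,0,0,0],
    [0,0,0,0,0,0],
    [0,0,0,0,0,0],
  ],
)

```text
time: 25.4
tool_pos: [369.0, 268.1, 149.7]
tcp_rot: [-180.0, 0.0, 83.7]
ft_force: [-0.1, -0.0, -1.0]
finger_gap: 85.2
grip_force: 0.0
```

Run:
```python
from h import *
p,d,W=wsnap('w5.png');s=sense();print(s['tool_pos'])
for r in models.place_of('tumbler1','wrist'): 
    x=r['xyz'];print(np.round(x),round(r['confidence'],2),circ(W,p,x[0],x[1],(76,84)))
```

```text
[368.88152663 268.12101838 149.68559049]
[257. 244.  -3.] 0.94 None
[373. 269.  -2.] 0.84 (array([371.3, 270.7,  30.5]), 869, np.float64(0.12))
[360. 348.  -1.] 0.75 (array([359. , 346.7,  30.5]), 1131, np.float64(0.11))
[429. -21.  -4.] 0.49 None
```

View pics/w5.png

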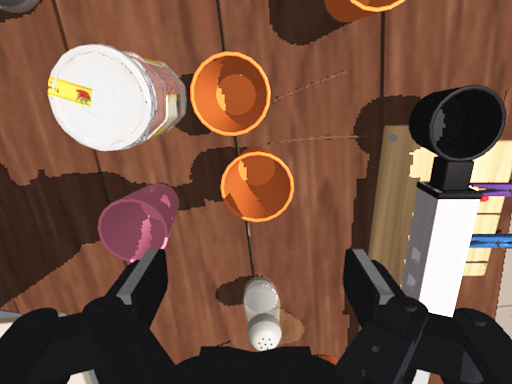

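Wrist view: tumbler3 at px (258,186) has been knocked to world (371,271). Tumbler2 is at (231,93) with the jar beside it at (110,97), and the salt shaker is at (262,315). Grasping tumbler3.

Run:
```python
from h import *
plan([(371.3,270.7,100,83.7,25),(371.3,270.7,18,83.7,28)])
```

```text
[[1.4,1.1,24.9,0,0,0],[1.4,1,24.8,0,0,0],[0,0,27.3,0,0,0],[0,0,27.4,0,0,0],[0,0,27.3,0,0,0]]
```

Emit:
apply_moves(
  rows=[
    [1.4,1.1,24.9,0,0,0],
    [1.4,1,24.8,0,0,0],
    [0,0,27.3,0,0,0],
    [0,0,27.4,0,0,0],
    [0,0,27.3,0,0,0],
  ],
)

```text
time: 26.12
tool_pos: [371.3, 270.8, 17.3]
tcp_rot: [180.0, -0.0, 83.7]
ft_force: [-0.0, 0.3, 0.4]
finger_gap: 85.2
grip_force: 0.0
```

Emit:
apply_moves(
  rows=[
    [0,0,0,0,0,0],
    [0,0,0,0,0,0],
    [0,0,0,0,0,0],
    [0,0,0,0,0,0],
    [0,0,0,0,0,0],
  ],
)

```text
time: 26.75
tool_pos: [371.6, 270.9, 18.7]
tcp_rot: [180.0, -0.0, 83.7]
ft_force: [0.2, 0.9, -0.2]
finger_gap: 84.9
grip_force: 0.0
```

Emit:
apply_moves(
  rows=[
    [0,0,0,0,0,0],
    [0,0,0,0,0,0],
    [0,0,0,0,0,0],
    [0,0,0,0,0,0],
    [0,0,0,0,0,0],
  ],
  fingers=50,
  grip_force=20,
)

```text
time: 27.38
tool_pos: [371.4, 270.9, 18.6]
tcp_rot: [180.0, -0.0, 83.7]
ft_force: [-0.8, -0.9, 5.7]
finger_gap: 57.2
grip_force: 20.7
```

Run:
```python
from h import *
plan([(371.4,270.9,140,83.7,25),(547.3,301,140,83.7,38),(547.3,301,70,83.7,20)])
```

```text
[[0,0,-24.3,0,0,0],[0,0,-24.3,0,0,0],[0,0,-24.3,0,0,0],[0,0,-24.3,0,0,0],[0,0.1,-24.2,0,0,0]]
[[9.8,34.3,0,0,0,0],[9.9,34.3,0,0,0,0],[9.8,34.3,0,0,0,0],[9.9,34.3,0,0,0,0],[9.8,34.3,0,0,0,0]]
[[0,0,17.5,0,0,0],[0,0,17.5,0,0,0],[0,0,17.5,0,0,0],[0,0,17.5,0,0,0],[0,0,0,0,0,0]]
```

Emit:
apply_moves(
  rows=[
    [0,0,-24.3,0,0,0],
    [0,0,-24.3,0,0,0],
    [0,0,-24.3,0,0,0],
    [0,0,-24.3,0,0,0],
    [0,0,-24.2,0,0,0],
  ],
)

```text
time: 28.0
tool_pos: [371.0, 270.5, 139.9]
tcp_rot: [-180.0, 0.0, 83.7]
ft_force: [-0.9, -0.0, -0.4]
finger_gap: 57.3
grip_force: 21.7
```

Emit:
apply_moves(
  rows=[
    [9.8,34.3,0,0,0,0],
    [9.9,34.3,0,0,0,0],
    [9.8,34.3,0,0,0,0],
    [9.9,34.3,0,0,0,0],
    [9.8,34.3,0,0,0,0],
  ],
)

```text
time: 28.62
tool_pos: [548.0, 300.8, 138.8]
tcp_rot: [-180.0, 0.0, 83.7]
ft_force: [0.4, 0.3, -0.3]
finger_gap: 57.6
grip_force: 21.7
```

Emit:
apply_moves(
  rows=[
    [0,0,0,0,0,0],
    [0,0,0,0,0,0],
    [0,0,0,0,0,0],
    [0,0,0,0,0,0],
    [0,0,0,0,0,0],
  ],
)

```text
time: 29.25
tool_pos: [546.8, 300.9, 139.9]
tcp_rot: [180.0, -0.0, 83.7]
ft_force: [-0.8, -1.1, -0.6]
finger_gap: 57.1
grip_force: 21.8
```

Run:
```python
from h import *
p,d,W=wsnap('w6.png');s=sense();print(s['tool_pos'],s['ft_force'],s['finger_gap'])
z=s['tool_pos'][2]-18.6+80
print(z,circ(W,p,547,301,(z-6,z+6)))
Z=W[...,2];m=(p[...,0]>p[...,2]*1.8)&(np.hypot(W[...,0]-547,W[...,1]-301)<45)&(Z>100);print(np.percentile(Z[m],[1,50,99]))
plan([(547.3,301,70,83.7,20)])
```

```text
[546.89716115 300.89955883 139.82454009] [-0.47607296 -0.52289063 -0.10116126] 57.07892317254415
201.22454008541973 (array([546.8, 301.1,  31.2]), 3925, np.float64(1.27))
[125.67368481 181.20179615 202.17434914]
[[0,0.1,17.5,0,0,0],[0,0.1,17.4,0,0,0],[0.1,0.1,17.5,0,0,0],[0,0.1,17.4,0,0,0],[0,0,0,0,0,0]]
```

View pics/w6.png

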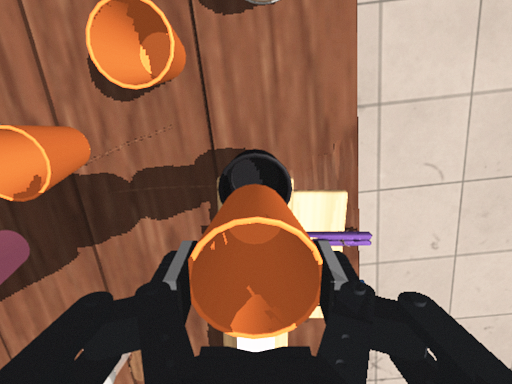

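The tumbler hangs upright at px (255,277), with the rim centred on the cup at (255,185) in plan. Lowering.

Emit:
apply_moves(
  rows=[
    [0,0.1,17.5,0,0,0],
    [0,0.1,17.4,0,0,0],
    [0.1,0.1,17.5,0,0,0],
    [0,0.1,17.4,0,0,0],
    [0,0,0,0,0,0],
  ],
)

```text
time: 29.92
tool_pos: [545.9, 300.1, 66.9]
tcp_rot: [-179.8, 0.1, 83.7]
ft_force: [-0.5, 0.0, -0.6]
finger_gap: 57.2
grip_force: 21.9
```

Emit:
apply_moves(
  rows=[
    [0,0,4,0,0,0],
    [0,0,4,0,0,0],
    [0,0,4,0,0,0],
    [0,0,4,0,0,0],
    [0,0,2,0,0,0],
  ],
)

```text
time: 30.55
tool_pos: [547.4, 300.8, 51.4]
tcp_rot: [-180.0, 0.0, 83.7]
ft_force: [-0.2, 0.5, 0.4]
finger_gap: 57.1
grip_force: 21.9
```

Emit:
apply_moves(
  rows=[
    [0,0,1,0,0,0],
    [0,0,0.5,0,0,0],
    [0,0,0,0,0,0],
    [0,0,0,0,0,0],
    [0,0,0,0,0,0],
  ],
)

```text
time: 31.18
tool_pos: [547.5, 300.9, 50.2]
tcp_rot: [180.0, -0.0, 83.7]
ft_force: [-0.5, 0.8, -0.1]
finger_gap: 57.2
grip_force: 21.9
```

Emit:
apply_moves(
  rows=[
    [0,0,0.5,0,0,0],
    [0,0,0.5,0,0,0],
    [0,0,0.3,0,0,0],
    [0,0,0,0,0,0],
    [0,0,0,0,0,0],
  ],
)

```text
time: 31.8
tool_pos: [547.5, 300.9, 48.9]
tcp_rot: [180.0, -0.0, 83.7]
ft_force: [-0.3, 0.3, -0.3]
finger_gap: 57.2
grip_force: 21.9
```

Emit:
apply_moves(
  rows=[
    [0,0,0,0,0,0],
    [0,0,0,0,0,0],
    [0,0,0,0,0,0],
    [0,0,0,0,0,0],
    [0,0,0,0,0,0],
  ],
  fingers=85,
)

```text
time: 32.42
tool_pos: [547.5, 300.8, 48.9]
tcp_rot: [180.0, 0.0, 83.7]
ft_force: [-0.0, 0.0, 0.0]
finger_gap: 85.3
grip_force: 0.0
```

Emit:
apply_moves(
  rows=[
    [0,0,-12,0,0,0],
    [0,0,-30,0,0,0],
    [0,0,-40,0,0,0],
    [0,0,-30,0,0,0],
    [0,0,0,0,0,0],
  ],
)

```text
time: 33.05
tool_pos: [549.8, 301.9, 165.9]
tcp_rot: [179.6, -0.2, 83.7]
ft_force: [1.2, -0.8, 0.2]
finger_gap: 85.0
grip_force: 0.0
```

Run:
```python
from h import *
p,d,W=wsnap();s=sense();print(s['tool_pos'])
print(circ(W,p,547,301,(106,114)),circ(W,p,547,301,(100,120)))
Z=W[...,2];m=(p[...,0]>p[...,2]*1.8)&(np.hypot(W[...,0]-547,W[...,1]-301)<34);print(np.percentile(Z[m],[1,50,98]))
p,d=snap('top');P,_,_=cloud('top',d)
for o in rims(P,[(469,424),(358,347),(434,-21)]):print(np.round(o,1))
plan([(431,-20,160,83.7,50),(431,-20,150,83.7)])
```

```text
[548.68809575 301.37773784 163.32968985]
(array([547.5, 301.8,  30.6]), 967, np.float64(0.15)) (array([547.5, 301.8,  30.6]), 1309, np.float64(0.15))
[ -2.38380116  72.63279127 110.58911412]
[469.9 423.2  30.9  79.3 145. ]
[356.5 347.5  30.8  79.4 110. ]
[430.1 -18.2  30.7  78.6 143. ]
[[-47.4,-11.5,0.2,0,0,0],[-47.4,-11.5,0.2,0,0,0],[-47.4,-11.6,0.2,0,0,0],[-47.4,-11.5,0.2,0,0,0],[-47.4,-11.6,0.1,0,0,0]]
[[-47.4,-11.5,0.2,0,0,0],[-47.4,-11.6,0.1,0.001,-0.001,0],[0,0,10,0,0,0],[0,0,0,0,0,0],[0,0,0,0,0,0]]
```

Seated (rim at z 110.5, centred). Next the far tumbler by the post, keeping the opening modest.

Emit:
apply_moves(
  rows=[
    [-47.4,-11.5,0.2,0,0,0],
    [-47.4,-11.5,0.2,0,0,0],
    [-47.4,-11.6,0.2,0,0,0],
    [-47.4,-11.5,0.2,0,0,0],
    [-47.4,-11.6,0.1,0,0,0],
  ],
  fingers=77,
)

```text
time: 33.78
tool_pos: [462.4, 70.2, 158.4]
tcp_rot: [-179.9, 0.0, 83.7]
ft_force: [1.4, -0.6, 0.7]
finger_gap: 76.8
grip_force: 0.0
```

Emit:
apply_moves(
  rows=[
    [-47.4,-11.5,0.2,0,0,0],
    [-47.4,-11.6,0.1,0,0,0],
    [0,0,10,0,0,0],
    [0,0,0,0,0,0],
    [0,0,0,0,0,0],
  ],
)

```text
time: 34.4
tool_pos: [430.6, -19.1, 149.2]
tcp_rot: [-179.9, -0.0, 83.8]
ft_force: [0.7, 0.4, -0.1]
finger_gap: 76.9
grip_force: 0.0
```

Run:
```python
from h import *
p,d,W=wsnap();s=sense();print(s['tool_pos'])
c=circ(W,p,431,-20,(76,84));print(c)
x,y=c[0][:2]
print('nearby high x', np.nanpercentile(W[...,0][(abs(W[...,1]-y)<30)&(W[...,2]>45)&(W[...,0]>x+36)],[1,5]) )
plan([(x,y,100,83.7,25),(x,y,18.6,83.7,28)])
```

```text
[430.82017861 -19.05788704 149.45459794]
(array([432.1, -19.5,  30.5]), 865, np.float64(0.12))
nearby high x [468.51802802 469.41111007]
[[-0.2,0.7,24.7,0,0,0.001],[-0.1,0.7,24.8,-0.001,0,0.001],[0,0,27.1,0,0,0],[0,0,27.1,0,0,0],[0,-0.1,27.2,0,0,0]]
```

Emit:
apply_moves(
  rows=[
    [-0.2,0.7,24.7,0,0,0],
    [-0.1,0.7,24.8,0,0,0],
    [0,0,27.1,0,0,0],
    [0,0,27.1,0,0,0],
    [0,0,27.2,0,0,0],
  ],
)

```text
time: 35.08
tool_pos: [432.6, -19.6, 18.2]
tcp_rot: [180.0, -0.0, 83.8]
ft_force: [-0.4, 0.3, 0.3]
finger_gap: 77.1
grip_force: 0.0
```

Emit:
apply_moves(
  rows=[
    [0,0,0,0,0,0],
    [0,0,0,0,0,0],
    [0,0,0,0,0,0],
    [0,0,0,0,0,0],
    [0,0,0,0,0,0],
  ],
)

```text
time: 35.7
tool_pos: [432.5, -20.6, 19.3]
tcp_rot: [179.9, 0.0, 83.7]
ft_force: [-0.2, 0.6, 0.1]
finger_gap: 77.2
grip_force: 0.0
```

Emit:
apply_moves(
  rows=[
    [0,0,0,0,0,0],
    [0,0,0,0,0,0],
    [0,0,0,0,0,0],
    [0,0,0,0,0,0],
    [0,0,0,0,0,0],
  ],
  fingers=50,
  grip_force=20,
)

```text
time: 36.33
tool_pos: [432.3, -20.6, 19.3]
tcp_rot: [180.0, 0.0, 83.7]
ft_force: [-2.9, 1.0, 5.8]
finger_gap: 57.3
grip_force: 20.4
```

Run:
```python
from h import *
s=sense();print(s['tool_pos'],s['ft_force'],s['finger_gap'])
x,y,z=s['tool_pos']
plan([(x,y,165,83.7,30),(547.5,301.8,165,83.7,50),(547.5,301.8,165,83.7)])
```

```text
[432.32915583 -20.63033773  19.34819894] [-2.93308128  1.04500389  5.80718168] 57.337225782553006
[[0,0,-29.1,0,0,0],[0,0,-29.1,0,0,0],[0,0,-29.2,0,0,0],[0,0,-29.1,0,0,0],[0,0,-29.2,0,0,0]]
[[47.6,11.3,0,0,0,0],[47.6,11.3,0,0,0,0],[47.6,11.3,0,0,0,0],[47.6,11.3,0,0,0,0],[47.6,11.3,0,0,0,0]]
[[47.6,11.3,0,0,0,0],[47.5,11.3,0,0,0,0],[0,0,0,0,0,0],[0,0,0,0,0,0],[0,0,0,0,0,0]]
```

Emit:
apply_moves(
  rows=[
    [0,0,-29.1,0,0,0],
    [0,0,-29.1,0,0,0],
    [0,0,-29.2,0,0,0],
    [0,0,-29.1,0,0,0],
    [0,0,-29.2,0,0,0],
  ],
)

```text
time: 36.95
tool_pos: [431.8, -20.5, 165.2]
tcp_rot: [-180.0, -0.0, 83.7]
ft_force: [1.2, 0.2, -0.4]
finger_gap: 57.0
grip_force: 21.7
```

Emit:
apply_moves(
  rows=[
    [30,11.3,0,0,0,0],
    [47.6,11.3,0,0,0,0],
    [47.6,11.3,0,0,0,0],
    [47.6,11.3,0,0,0,0],
    [47.6,11.3,0,0,0,0],
  ],
)

```text
time: 37.58
tool_pos: [512.7, 193.8, 164.2]
tcp_rot: [-180.0, 0.0, 83.7]
ft_force: [0.5, -0.7, -0.8]
finger_gap: 57.0
grip_force: 21.7
```

Emit:
apply_moves(
  rows=[
    [47.6,11.3,0,0,0,0],
    [40,11.3,0,0,0,0],
    [24,0,0,0,0,0],
    [0,0,0,0,0,0],
    [0,0,0,0,0,0],
  ],
)

```text
time: 38.2
tool_pos: [546.9, 300.1, 164.1]
tcp_rot: [-180.0, 0.0, 83.7]
ft_force: [0.1, 0.1, -1.8]
finger_gap: 56.8
grip_force: 21.8
```

```bash
cat >> h.py <<'E'
def held(zg,seat,c=(547.5,301.8)):
    """measure the held tumbler, plan the lowering to 6 mm above seat height (base z)"""
    p,d,W=wsnap();s=sense();t=np.array(s['tool_pos']);z=t[2]-zg+80
    f=circ(W,p,t[0],t[1],(z-6,z+6));print(t.round(1),s['finger_gap'],'held rim',f,'exp z',round(z,1))
    Z=W[...,2];m=(p[...,0]>p[...,2]*1.8)&(np.hypot(W[...,0]-t[0],W[...,1]-t[1])<36)&(Z>z-25);print('rim z',np.percentile(Z[m],99).round(1))
    print('rest',t[0]+c[0]-f[0][0],t[1]+c[1]-f[0][1])
E
python3 - <<'E'
from h import *
held(19.3,60)
E
```

```text
[547.  299.8 164.3] 56.829761138219375 held rim (array([546.9, 301.6,  31.1]), 3813, np.float64(1.6)) exp z 225.0
rim z 226.1
rest 547.6267584497874 300.0108294121245
```

Emit:
apply_moves(
  rows=[
    [0.4,0.6,20,0,0,0],
    [0,0,20,0,0,0],
    [0,0,18,0,0,0],
    [0,0,10,0,0,0],
    [0,0,7,0,0,0],
  ],
)

```text
time: 38.88
tool_pos: [547.5, 300.9, 88.5]
tcp_rot: [-180.0, 0.0, 83.7]
ft_force: [-1.0, -0.3, -1.2]
finger_gap: 57.3
grip_force: 21.8
```

Emit:
apply_moves(
  rows=[
    [0,0,4,0,0,0],
    [0,0,2,0,0,0],
    [0,0,0.5,0,0,0],
    [0,0,0,0,0,0],
    [0,0,0,0,0,0],
  ],
)

```text
time: 39.5
tool_pos: [548.0, 301.2, 83.3]
tcp_rot: [180.0, -0.0, 83.7]
ft_force: [0.0, -0.3, -0.4]
finger_gap: 57.2
grip_force: 21.8
```

Emit:
apply_moves(
  rows=[
    [-0.6,-0.3,0.6,0,0,0],
    [0,0,0.6,0,0,0],
    [0,0,0.6,0,0,0],
    [0,0,0.5,0,0,0],
    [0,0,0,0,0,0],
  ],
)

```text
time: 40.12
tool_pos: [547.6, 300.6, 80.8]
tcp_rot: [180.0, -0.0, 83.7]
ft_force: [0.4, -0.0, -0.9]
finger_gap: 57.3
grip_force: 21.8
```

Emit:
apply_moves(
  rows=[
    [0,0,0.4,0,0,0],
    [0,0,0.4,0,0,0],
    [0,0,0,0,0,0],
    [0,0,0,0,0,0],
    [0,0,0,0,0,0],
  ],
)

```text
time: 40.75
tool_pos: [547.6, 300.6, 80.1]
tcp_rot: [180.0, -0.0, 83.7]
ft_force: [0.8, 0.4, 2.0]
finger_gap: 57.2
grip_force: 21.9
```

Emit:
apply_moves(
  rows=[
    [0,0,0,0,0,0],
    [0,0,0,0,0,0],
    [0,0,0,0,0,0],
    [0,0,0,0,0,0],
    [0,0,0,0,0,0],
  ],
  fingers=85,
)

```text
time: 41.38
tool_pos: [547.4, 300.5, 79.8]
tcp_rot: [-180.0, 0.0, 83.7]
ft_force: [-0.2, -0.3, -0.5]
finger_gap: 84.9
grip_force: 0.0
```

Emit:
apply_moves(
  rows=[
    [0,0,-12,0,0,0],
    [0,0,-30,0,0,0],
    [0,0,-35,0,0,0],
    [0,0,-10,0,0,0],
    [0,0,0,0,0,0],
  ],
)

```text
time: 42.0
tool_pos: [548.0, 300.8, 168.0]
tcp_rot: [179.9, -0.1, 83.7]
ft_force: [0.5, 0.2, -0.7]
finger_gap: 84.9
grip_force: 0.0
```

Run:
```python
from h import *
p,d,W=wsnap();s=sense();print(s['tool_pos'])
print(circ(W,p,547,301,(136,145)))
Z=W[...,2];m=(p[...,0]>p[...,2]*1.8)&(np.hypot(W[...,0]-547,W[...,1]-301)<34);print(np.percentile(Z[m],[98,99.5]))
marks()
plan([(357.5,347,165,175,50),(357.5,347,165,175)])
```

```text
[547.28183932 300.4367018  166.39669688]
(array([548.4, 301.8,  30.5]), 1274, np.float64(0.14))
[141.5020261  142.11879665]
ptr 109 [288.3 291.2 293.4] x [538.4 557.2]
blue 500 [224.6 232.9 235.9] x [567.2 615.8]
purple 673 [284.3 291.8 295.7] x [567.9 631.9]
[[2.6,-19.3,0.1,0,0,-0.159],[5.6,-18.7,0.1,0,0,-0.159],[8.5,-17.6,0.1,0,0,-0.159],[11.2,-16,0.1,0,0,-0.16],[13.5,-14,0.1,0,0,-0.159]]
[[15.6,-11.7,0.1,0,0,-0.16],[17.3,-9,0,0,0,-0.159],[18.5,-6.2,0.1,0,0,-0.16],[19.2,-3.2,0,-0.001,-0.001,-0.159],[19.5,-0.1,0,0,0,-0.16]]
[[0,0,0,0,-0.001,0],[0,0,0,0,0,0],[0,0,0,0,0,0],[0,0,0,0,0,0],[0,0,0,0,0,0]]
```

Emit:
apply_moves(
  rows=[
    [2.6,-19.3,0.1,0,0,-0.159],
    [5.6,-18.7,0.1,0,0,-0.159],
    [8.5,-17.6,0.1,0,0,-0.159],
    [11.2,-16,0.1,0,0,-0.16],
    [13.5,-14,0.1,0,0,-0.159],
  ],
)

```text
time: 42.72
tool_pos: [451.1, 323.5, 164.3]
tcp_rot: [-179.8, -0.0, 129.6]
ft_force: [-0.0, -0.4, -0.8]
finger_gap: 85.2
grip_force: 0.0
```

Emit:
apply_moves(
  rows=[
    [15.6,-11.7,0.1,0,0,-0.16],
    [17.3,-9,0,0,0,-0.159],
    [18.5,-6.2,0.1,0,0,-0.16],
    [19.2,-3.2,0,0,0,-0.159],
    [19.5,-0.1,0,0,0,-0.16],
  ],
)

```text
time: 43.35
tool_pos: [356.6, 346.7, 164.3]
tcp_rot: [-179.9, -0.1, 175.3]
ft_force: [0.1, -0.1, -0.4]
finger_gap: 85.0
grip_force: 0.0
```

Emit:
apply_moves(
  rows=[
    [0,0,5,0,0,0],
    [0,0,0,0,0,0],
    [0,0,0,0,0,0],
    [0,0,0,0,0,0],
    [0,0,0,0,0,0],
  ],
)

```text
time: 43.98
tool_pos: [358.5, 347.2, 161.3]
tcp_rot: [180.0, 0.0, 175.0]
ft_force: [-0.9, 0.7, -0.3]
finger_gap: 84.8
grip_force: 0.0
```

Run:
```python
from h import *
p,d,W=wsnap();s=sense();print(s['tool_pos'],s['tcp_rot'])
c=circ(W,p,358,347,(76,84));print(c)
x,y=c[0][:2]
print(circ(W,p,272,355,(105,118),45,False))
plan([(x,y,100,175,25),(x,y,18.8,175,28)])
```

```text
[358.39048018 347.26583246 161.26019772] [1.79996272e+02 5.45648465e-03 1.74991949e+02]
(array([359.6, 346.7,  30.6]), 795, np.float64(0.11))
(array([274.7, 353. ,  34.7]), 8078, np.float64(0.23))
[[-0.4,-0.2,20.4,0,0,0],[-0.4,-0.1,20.4,0,0,0],[-0.4,-0.2,20.5,0,0,0],[0,0,27.1,0,0,0],[0,0,27,0,0,0]]
[[0,0,27.1,0,0,0],[0,0,0,0,0,0],[0,0,0,0,0,0],[0,0,0,0,0,0],[0,0,0,0,0,0]]
```

Emit:
apply_moves(
  rows=[
    [-0.4,-0.2,20.4,0,0,0],
    [-0.4,-0.1,20.4,0,0,0],
    [-0.4,-0.2,20.5,0,0,0],
    [0,0,27.1,0,0,0],
    [0,0,27,0,0,0],
  ],
)

```text
time: 44.65
tool_pos: [359.6, 346.8, 45.2]
tcp_rot: [180.0, 0.0, 175.0]
ft_force: [-0.1, -0.3, 0.3]
finger_gap: 85.3
grip_force: 0.0
```

Emit:
apply_moves(
  rows=[
    [0,0,27.1,0,0,0],
    [0,0,0,0,0,0],
    [0,0,0,0,0,0],
    [0,0,0,0,0,0],
    [0,0,0,0,0,0],
  ],
)

```text
time: 45.28
tool_pos: [360.1, 347.3, 19.9]
tcp_rot: [179.9, 0.1, 175.0]
ft_force: [0.0, -0.5, 0.1]
finger_gap: 84.9
grip_force: 0.0
```

Emit:
apply_moves(
  rows=[
    [0,0,0,0,0,0],
    [0,0,0,0,0,0],
    [0,0,0,0,0,0],
    [0,0,0,0,0,0],
    [0,0,0,0,0,0],
  ],
  fingers=50,
  grip_force=20,
)

```text
time: 45.9
tool_pos: [359.8, 347.1, 19.6]
tcp_rot: [180.0, 0.0, 175.0]
ft_force: [-2.8, -0.5, 5.9]
finger_gap: 56.8
grip_force: 20.5
```

Run:
```python
from h import *
s=sense();print(s['tool_pos'],s['ft_force'],s['finger_gap'])
x,y,z=s['tool_pos']
plan([(x,y,195,175,36),(548,302,195,175,42),(548,302,195,175)])
```

```text
[359.77725469 347.05846772  19.61655266] [-2.82262963 -0.47822815  5.88648459] 56.82516234351773
[[0,0,-35.1,0,0,0],[0,0,-35.1,0,0,0],[0,0,-35.1,0,0,0],[-0.1,0.1,-35,0,0,0],[0,0,-35.1,0.001,0.001,0]]
[[-38.3,-5.7,0,0,0,0],[-38.3,-5.7,0,0,0,0],[-38.3,-5.7,0,0,0,0],[-38.3,-5.7,0,0,0,0],[-38.3,-5.8,0,0,0,0]]
[[0,0,0,0,0,0],[0,0,0,0,0,0],[0,0,0,0,0,0],[0,0,0,0,0,0],[0,0,0,0,0,0]]
```

Emit:
apply_moves(
  rows=[
    [0,0,-35.1,0,0,0],
    [0,0,-35.1,0,0,0],
    [0,0,-35.1,0,0,0],
    [0,0,-35,0,0,0],
    [0,0,-35.1,0,0,0],
  ],
)

```text
time: 46.52
tool_pos: [359.0, 346.5, 195.0]
tcp_rot: [-180.0, -0.0, 175.0]
ft_force: [0.5, -0.2, -1.7]
finger_gap: 57.0
grip_force: 21.9
```

Emit:
apply_moves(
  rows=[
    [-38.3,-5.7,0,0,0,0],
    [-38.3,-5.7,0,0,0,0],
    [-38.3,-5.7,0,0,0,0],
    [-38.3,-5.7,0,0,0,0],
    [-35,-5.8,0,0,0,0],
  ],
)

```text
time: 47.15
tool_pos: [545.4, 301.4, 193.6]
tcp_rot: [-180.0, -0.0, 175.0]
ft_force: [-0.3, 1.0, -0.7]
finger_gap: 57.2
grip_force: 21.8
```

Emit:
apply_moves(
  rows=[
    [-3.3,0,0,0,0,0],
    [0,0,0,0,0,0],
    [0,0,0,0,0,0],
    [0,0,0,0,0,0],
    [0,0,0,0,0,0],
  ],
)

```text
time: 47.78
tool_pos: [547.2, 302.0, 194.4]
tcp_rot: [180.0, 0.0, 175.1]
ft_force: [-0.2, -0.3, -0.7]
finger_gap: 57.5
grip_force: 21.9
```

Run:
```python
from h import *
held(19.6,0,(548.2,301.9))
```

```text
[547.3 301.9 194.4] 57.111312549517656 held rim (array([547.1, 302.2,  30.9]), 3832, np.float64(0.18)) exp z 254.8
rim z 255.7
rest 548.4238575538326 301.6103582435174
```

Emit:
apply_moves(
  rows=[
    [-0.8,0.2,20,0,0,0],
    [0,0,20,0,0,0],
    [0,0,18,0,0,0],
    [0,0,10,0,0,0],
    [0,0,6,0,0,0],
  ],
)

```text
time: 48.45
tool_pos: [548.2, 301.6, 119.1]
tcp_rot: [-180.0, -0.0, 175.0]
ft_force: [0.9, -0.3, 0.1]
finger_gap: 57.7
grip_force: 21.9
```

Emit:
apply_moves(
  rows=[
    [0,0,3,0,0,0],
    [0,0,2,0,0,0],
    [0,0,0,0,0,0],
    [0,0,0,0,0,0],
    [0,0,0,0,0,0],
  ],
)

```text
time: 49.08
tool_pos: [548.6, 301.9, 115.4]
tcp_rot: [180.0, 0.0, 175.0]
ft_force: [1.2, 0.4, -0.7]
finger_gap: 56.8
grip_force: 21.9
```

Emit:
apply_moves(
  rows=[
    [0,0,0.8,0,0,0],
    [0,0,0.8,0,0,0],
    [0,0,0.7,0,0,0],
    [0,0,0.4,0,0,0],
    [0,0,0,0,0,0],
  ],
)

```text
time: 49.7
tool_pos: [548.4, 301.8, 112.4]
tcp_rot: [-180.0, -0.0, 175.0]
ft_force: [0.7, 0.9, -1.7]
finger_gap: 57.4
grip_force: 21.9
```

Emit:
apply_moves(
  rows=[
    [0,0,0.4,0,0,0],
    [0,0,0.4,0,0,0],
    [0,0,0,0,0,0],
    [0,0,0,0,0,0],
    [0,0,0,0,0,0],
  ],
)

```text
time: 50.32
tool_pos: [548.5, 301.8, 111.7]
tcp_rot: [180.0, 0.0, 175.0]
ft_force: [0.0, -0.6, 1.2]
finger_gap: 57.0
grip_force: 21.9
```

Emit:
apply_moves(
  rows=[
    [0,0,0,0,0,0],
    [0,0,0,0,0,0],
    [0,0,0,0,0,0],
    [0,0,0,0,0,0],
    [0,0,0,0,0,0],
  ],
  fingers=85,
)

```text
time: 50.95
tool_pos: [548.4, 301.8, 111.6]
tcp_rot: [-180.0, 0.0, 175.0]
ft_force: [0.3, -0.3, -0.4]
finger_gap: 85.0
grip_force: 0.0
```

Emit:
apply_moves(
  rows=[
    [0,0,-12,0,0,0],
    [0,0,-30,0,0,0],
    [0,0,-35,0,0,0],
    [0,0,-5,0,0,0],
    [0,0,0,0,0,0],
  ],
)

```text
time: 51.58
tool_pos: [548.8, 301.9, 194.3]
tcp_rot: [180.0, 0.1, 175.0]
ft_force: [-0.5, 0.7, 0.5]
finger_gap: 84.9
grip_force: 0.0
```

Run:
```python
from h import *
p,d,W=wsnap();s=sense();print(s['tool_pos'])
print(circ(W,p,547,301,(166,176)))
Z=W[...,2];m=(p[...,0]>p[...,2]*1.8)&(np.hypot(W[...,0]-547,W[...,1]-301)<34);print(np.percentile(Z[m],[98,99.5]))
plan([(471,423,170,175,40),(471,423,160,175)])
```

```text
[548.12402548 301.629199   193.05187278]
(array([548.6, 301.9,  30.5]), 1470, np.float64(0.15))
[172.68089941 173.15217518]
[[21.8,28.6,5.8,0,0,0],[21.8,28.5,5.8,0,0,0],[21.9,28.6,5.7,0,0,0],[21.8,28.5,5.8,0,-0.001,0],[0,0,10,0,0,0]]
```

Emit:
apply_moves(
  rows=[
    [21.8,28.6,5.8,0,0,0],
    [21.8,28.5,5.8,0,0,0],
    [21.9,28.6,5.7,0,0,0],
    [21.8,28.5,5.8,0,0,0],
    [0,0,10,0,0,0],
  ],
)

```text
time: 52.25
tool_pos: [469.1, 424.7, 158.8]
tcp_rot: [-180.0, -0.1, 175.2]
ft_force: [-0.6, -0.3, 0.3]
finger_gap: 84.7
grip_force: 0.0
```

Emit:
apply_moves(
  rows=[
    [0,0,0,0,0,0],
    [0,0,0,0,0,0],
    [0,0,0,0,0,0],
    [0,0,0,0,0,0],
    [0,0,0,0,0,0],
  ],
)

```text
time: 52.88
tool_pos: [471.6, 423.0, 160.8]
tcp_rot: [180.0, 0.0, 175.0]
ft_force: [-0.4, -0.4, 0.2]
finger_gap: 85.2
grip_force: 0.0
```

Run:
```python
from h import *
p,d,W=wsnap();s=sense();print(s['tool_pos'],s['tcp_rot'])
c=circ(W,p,471,423,(76,84));print(c)
x,y=c[0][:2]
plan([(x,y,100,175,25),(x,y,19.5,175,28)])
```

```text
[471.54109344 423.0099569  160.6994214 ] [1.79988732e+02 1.44259150e-02 1.75014242e+02]
(array([473.2, 421.9,  30.7]), 801, np.float64(0.13))
[[-0.6,-0.3,20.2,0,0,0],[-0.6,-0.3,20.2,0,0,0],[-0.5,-0.4,20.3,0,0,0],[0,0,26.8,0,0,0],[0,0,26.8,0,0,0]]
[[0,0,26.9,0,0,0],[0,0,0,0,0,0],[0,0,0,0,0,0],[0,0,0,0,0,0],[0,0,0,0,0,0]]
```

Emit:
apply_moves(
  rows=[
    [-0.6,0.3,20.2,0,0,0],
    [-0.6,0.3,20.2,0,0,0],
    [-0.5,0.4,20.3,0,0,0],
    [0,0,26.8,0,0,0],
    [0,0,26.8,0,0,0],
  ],
)

```text
time: 53.55
tool_pos: [472.5, 423.5, 43.7]
tcp_rot: [-179.9, -0.1, 175.0]
ft_force: [0.4, 0.8, -0.4]
finger_gap: 85.1
grip_force: 0.0
```

I flipped the dy sign there, so I'll correct it on the last step down.

Emit:
apply_moves(
  rows=[
    [-0.5,-1.6,24.5,0,0,0],
    [0,0,0,0,0,0],
    [0,0,0,0,0,0],
    [0,0,0,0,0,0],
    [0,0,0,0,0,0],
  ],
)

```text
time: 54.18
tool_pos: [474.2, 422.9, 22.9]
tcp_rot: [179.9, 0.1, 175.0]
ft_force: [0.6, 0.7, -0.3]
finger_gap: 85.0
grip_force: 0.0
```

Emit:
apply_moves(
  rows=[
    [0,0,0,0,0,0],
    [0,0,0,0,0,0],
    [0,0,0,0,0,0],
    [0,0,0,0,0,0],
    [0,0,0,0,0,0],
  ],
  fingers=50,
  grip_force=20,
)

```text
time: 54.8
tool_pos: [473.9, 422.5, 22.4]
tcp_rot: [180.0, 0.0, 175.0]
ft_force: [-1.0, -0.8, 5.2]
finger_gap: 57.4
grip_force: 21.4
```

Run:
```python
from h import *
s=sense();print(s['tool_pos'],s['ft_force'],s['finger_gap'])
x,y,z=s['tool_pos']
plan([(x,y,225,175,42),(548.5,302,225,175,30),(548.5,302,225,175)])
```

```text
[473.88858506 422.48200754  22.35148574] [-1.04087626 -0.84153014  5.15187828] 57.376689510540146
[[0,0,-40.5,0,0,0],[0,0,-40.5,0,0,0],[0,0,-40.5,0,0,0],[-0.1,0.1,-40.6,0,0,0],[0,0,-40.5,0.001,0.001,0]]
[[-17,-22.7,0,0,0,0],[-17,-22.7,0,0,0,0],[-16.9,-22.7,0,0,0,0],[-17,-22.7,0,0,0,0],[-16.9,-22.8,0,0,0,0]]
[[0,0,0,0,0,0],[0,0,0,0,0,0],[0,0,0,0,0,0],[0,0,0,0,0,0],[0,0,0,0,0,0]]
```

Emit:
apply_moves(
  rows=[
    [0,0,-40.5,0,0,0],
    [0,0,-40.5,0,0,0],
    [0,0,-40.5,0,0,0],
    [0,0,-40.6,0,0,0],
    [0,0,-40.5,0,0,0],
  ],
)

```text
time: 55.42
tool_pos: [473.1, 422.1, 224.9]
tcp_rot: [-180.0, -0.0, 175.0]
ft_force: [-0.7, -0.4, -1.0]
finger_gap: 56.9
grip_force: 21.9
```

Emit:
apply_moves(
  rows=[
    [-17,-22.7,0,0,0,0],
    [-17,-22.7,0,0,0,0],
    [-16.9,-22.7,0,0,0,0],
    [-17,-22.7,0,0,0,0],
    [-13.9,-18.8,0,0,0,0],
  ],
)

```text
time: 56.05
tool_pos: [545.8, 304.9, 223.6]
tcp_rot: [-180.0, -0.0, 175.0]
ft_force: [0.3, -0.6, 0.2]
finger_gap: 57.1
grip_force: 21.9
```

Emit:
apply_moves(
  rows=[
    [-3,-4,0,0,0,0],
    [0,0,0,0,0,0],
    [0,0,0,0,0,0],
    [0,0,0,0,0,0],
    [0,0,0,0,0,0],
  ],
)

```text
time: 56.68
tool_pos: [547.8, 302.3, 224.4]
tcp_rot: [180.0, 0.0, 175.1]
ft_force: [-0.0, -0.3, -0.6]
finger_gap: 56.8
grip_force: 21.9
```

Run:
```python
from h import *
held(22.4,0,(548.6,301.9))
```

```text
[547.9 302.2 224.3] 56.83850556070235 held rim (array([547.2, 302.4,  30.9]), 3770, np.float64(0.24)) exp z 281.9
rim z 283.0
rest 549.2999242485957 301.660690387542
```

Emit:
apply_moves(
  rows=[
    [-1,-0.4,20,0,0,0],
    [0,0,20,0,0,0],
    [0,0,18,0,0,0],
    [0,0,10,0,0,0],
    [0,0,3.5,0,0,0],
  ],
)

```text
time: 57.35
tool_pos: [548.6, 301.1, 151.6]
tcp_rot: [-180.0, -0.1, 175.0]
ft_force: [0.5, 0.8, -0.8]
finger_gap: 57.2
grip_force: 21.9
```

Emit:
apply_moves(
  rows=[
    [0,0,2,0,0,0],
    [0,0,1,0,0,0],
    [0,0,0,0,0,0],
    [0,0,0,0,0,0],
    [0,0,0,0,0,0],
  ],
)

```text
time: 57.98
tool_pos: [549.2, 301.3, 150.0]
tcp_rot: [180.0, 0.0, 175.0]
ft_force: [-1.1, 0.6, -0.9]
finger_gap: 57.2
grip_force: 21.9
```

Seat expected at TCP ≈145.5.

Emit:
apply_moves(
  rows=[
    [0,0,0.8,0,0,0],
    [0,0,0.8,0,0,0],
    [0,0,0.8,0,0,0],
    [0,0,0.6,0,0,0],
    [0,0,0,0,0,0],
  ],
)

```text
time: 58.6
tool_pos: [549.0, 301.3, 146.7]
tcp_rot: [180.0, -0.0, 175.0]
ft_force: [0.3, 0.4, -1.6]
finger_gap: 56.9
grip_force: 21.9
```

Emit:
apply_moves(
  rows=[
    [0,0,0.5,0,0,0],
    [0,0,0.3,0,0,0],
    [0,0,0,0,0,0],
    [0,0,0,0,0,0],
    [0,0,0,0,0,0],
  ],
)

```text
time: 59.22
tool_pos: [549.1, 301.3, 146.0]
tcp_rot: [180.0, -0.0, 175.0]
ft_force: [-0.4, 0.3, -1.0]
finger_gap: 57.1
grip_force: 21.9
```

Emit:
apply_moves(
  rows=[
    [0,0,0.5,0,0,0],
    [0,0,0,0,0,0],
    [0,0,0,0,0,0],
    [0,0,0,0,0,0],
    [0,0,0,0,0,0],
  ],
)

```text
time: 59.85
tool_pos: [549.1, 301.3, 145.5]
tcp_rot: [-180.0, -0.0, 175.0]
ft_force: [0.4, 0.7, -0.2]
finger_gap: 56.8
grip_force: 21.9
```

Emit:
apply_moves(
  rows=[
    [0,0,0,0,0,0],
    [0,0,0,0,0,0],
    [0,0,0,0,0,0],
    [0,0,0,0,0,0],
    [0,0,0,0,0,0],
  ],
  fingers=85,
)

```text
time: 60.48
tool_pos: [549.1, 301.3, 145.5]
tcp_rot: [-180.0, 0.0, 175.0]
ft_force: [-0.4, 0.1, 1.0]
finger_gap: 85.0
grip_force: 0.0
```

Emit:
apply_moves(
  rows=[
    [0,0,-12,0,0,0],
    [0,0,-30,0,0,0],
    [0,0,-30,0,0,0],
    [0,0,0,0,0,0],
    [0,0,0,0,0,0],
  ],
)

```text
time: 61.1
tool_pos: [549.1, 301.3, 217.5]
tcp_rot: [180.0, 0.0, 175.0]
ft_force: [0.1, 0.5, -0.2]
finger_gap: 85.3
grip_force: 0.0
```

Run:
```python
from h import *
p,d,W=wsnap();s=sense();print(s['tool_pos'],s['ft_force'])
print(circ(W,p,548,301,(197,208)))
Z=W[...,2];m=(p[...,0]>p[...,2]*1.8)&(np.hypot(W[...,0]-547,W[...,1]-301)<34);print(np.percentile(Z[m],[98,99.5]))
a,_=snap('top');b,_=snap('side')
cv2.imwrite('pics/ts.png',np.hstack([a,b])[::1,:,::-1][:, :][::1][:,:][:384] if 0 else cv2.resize(np.hstack([a,b])[:,:,::-1],(800,300)))
for c in('top','side'):print([(np.round(r['xyz']).tolist(),round(r['confidence'],2)) for r in models.place_of('tumbler1',c)])
plan([(480,200,200,120,45),(500,50,150,83.7,45),(523.8,89,80,83.7,35)])
```

```text
[548.65966201 301.09184744 216.66892015] [ 0.51466303 -0.86029781 -0.76398051]
(array([548.4, 301.5,  30.6]), 1571, np.float64(0.15))
[203.63419696 204.1181213 ]
[([470.0, 571.0, -3.0], 0.88), ([546.0, 298.0, 65.0], 0.51), ([550.0, 301.0, 92.0], 0.41)]
[([475.0, 577.0, 1.0], 0.83), ([544.0, 302.0, 32.0], 0.78), ([262.0, 245.0, 3.0], 0.74), ([551.0, 300.0, 126.0], 0.67), ([549.0, 304.0, 65.0], 0.58), ([549.0, 299.0, 92.0], 0.46)]
[[9.9,-17.8,2.8,0,0,0.16],[7,-19.1,2.7,0,0,0.16],[3.8,-20,2.8,0,0,0.16],[0.6,-20.3,2.7,-0.001,0,0.16],[-2.6,-20.2,2.7,0,0,0.16]]
[[-5.9,-19.5,2.8,-0.001,-0.001,0.16],[-35,-14.4,12.5,0,0,0.158],[-36.8,-8.8,12.5,0,0,0.159],[-37.7,-2.8,12.5,0,0,0.158],[-37.6,3.2,12.5,0,0,0.159]]
[[13.8,6.4,23.3,0,0,0],[13.8,6.5,23.4,0,0,0],[13.7,6.4,23.3,0,0,0],[0,0,0,0,0,0],[0,0,0,0,0,0]]
```

View pics/ts.png

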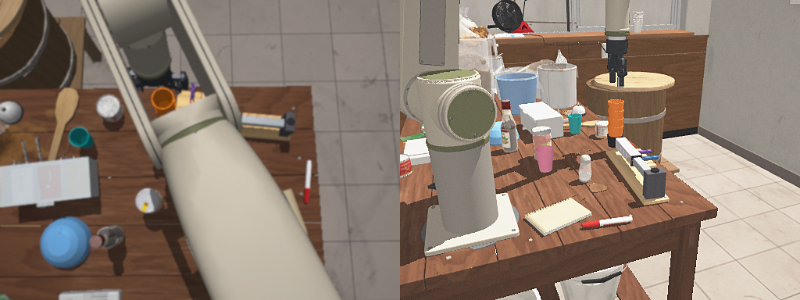

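All four tumblers are nested (rims at 110, 141, 173 and 204), and neither view shows another orange one. Now back to the pin.

Emit:
apply_moves(
  rows=[
    [9.9,-17.8,2.8,0,0,0.16],
    [7,-19.1,2.7,0,0,0.16],
    [3.8,-20,2.8,0,0,0.16],
    [0.6,-20.3,2.7,0,0,0.16],
    [-2.6,-20.2,2.7,0,0,0.16],
  ],
)

```text
time: 61.98
tool_pos: [491.3, 216.5, 203.2]
tcp_rot: [-180.0, -0.0, 128.9]
ft_force: [-0.4, -0.4, -0.4]
finger_gap: 84.9
grip_force: 0.0
```

Emit:
apply_moves(
  rows=[
    [-5.9,-19.5,2.8,0,0,0.16],
    [-35,-14.4,12.5,0,0,0.158],
    [-36.8,-8.8,12.5,0,0,0.159],
    [-37.7,-2.8,12.5,0,0,0.158],
    [-37.6,3.2,12.5,0,0,0.159],
  ],
)

```text
time: 62.6
tool_pos: [500.3, 49.1, 150.2]
tcp_rot: [-180.0, 0.0, 83.4]
ft_force: [0.6, 1.3, -0.5]
finger_gap: 85.4
grip_force: 0.0
```

Emit:
apply_moves(
  rows=[
    [13.8,6.4,23.3,0,0,0],
    [13.8,6.5,23.4,0,0,0],
    [13.7,6.4,23.3,0,0,0],
    [0,0,0,0,0,0],
    [0,0,0,0,0,0],
  ],
)

```text
time: 63.22
tool_pos: [524.3, 89.0, 81.5]
tcp_rot: [-180.0, 0.0, 83.7]
ft_force: [0.0, 0.6, 0.2]
finger_gap: 85.0
grip_force: 0.0
```

Run:
```python
from h import *
s=sense();print(s['tool_pos'],s['tcp_rot']);marks()
plan([(524.2,90.2,8,83.7,20)])
```

```text
[524.28530843  89.01710855  81.48387177] [-1.79999893e+02  1.37965838e-02  8.37117079e+01]
ptr 0 None x None
blue 1362 [223.  230.3 235.3] x [569.1 631.5]
purple 496 [282.2 282.7 283.8] x [567.3 630.8]
[[0.3,-0.2,18.5,0,0,0],[0.3,-0.2,18.5,0,0,0],[0.3,-0.2,18.5,0.001,0,0],[0.3,-0.2,18.5,0,0,0],[0,0,0,0,0,0]]
```

Emit:
apply_moves(
  rows=[
    [0.3,0,18.5,0,0,0],
    [0.3,0,18.5,0,0,0],
    [0.3,0,18.5,0,0,0],
    [0.3,-0.2,18,0,0,0],
    [0,0,0,0,0,0],
  ],
)

```text
time: 63.9
tool_pos: [522.1, 90.3, 4.9]
tcp_rot: [-179.7, 0.0, 83.7]
ft_force: [0.2, -0.4, -0.1]
finger_gap: 84.8
grip_force: 0.0
```

Emit:
apply_moves(
  rows=[
    [0,0,0,0,0,0],
    [0,0,0,0,0,0],
    [0,0,0,0,0,0],
    [0,0,0,0,0,0],
    [0,0,0,0,0,0],
  ],
  fingers=70,
)

```text
time: 64.53
tool_pos: [524.4, 90.5, 7.7]
tcp_rot: [180.0, -0.0, 83.7]
ft_force: [-0.4, -0.1, 0.1]
finger_gap: 69.9
grip_force: 0.0
```

Emit:
apply_moves(
  rows=[
    [0,0,0,0,0,0],
    [0,0,0,0,0,0],
    [0,0,0,0,0,0],
    [0,0,0,0,0,0],
    [0,0,0,0,0,0],
  ],
  fingers=30,
  grip_force=45,
)

```text
time: 65.15
tool_pos: [523.8, 90.6, 7.6]
tcp_rot: [-179.9, 0.0, 83.7]
ft_force: [-4.2, 1.2, 5.4]
finger_gap: 35.4
grip_force: 49.9
```

Emit:
apply_moves(
  rows=[
    [-0.7,0,0,0,0,0],
    [-1.5,0,0,0,0,0],
    [-2.2,0,0,0,0,0],
    [-2.5,0,0,0,0,0],
    [-2.5,0,0,0,0,0],
  ],
)

```text
time: 65.78
tool_pos: [523.0, 82.9, 7.6]
tcp_rot: [-180.0, -0.1, 83.7]
ft_force: [-1.9, 9.4, 3.2]
finger_gap: 35.0
grip_force: 49.6
```

Emit:
apply_moves(
  rows=[
    [-2.5,0,0,0,0,0],
    [-2.5,0,0,0,0,0],
    [-2.5,0,0,0,0,0],
    [-2.5,0,0,0,0,0],
    [-2.5,0,0,0,0,0],
  ],
)

```text
time: 66.4
tool_pos: [521.7, 70.2, 7.6]
tcp_rot: [-180.0, -0.1, 83.7]
ft_force: [-2.5, 7.9, 3.8]
finger_gap: 35.8
grip_force: 48.8
```

Emit:
apply_moves(
  rows=[
    [-1.5,0,0,0,0,0],
    [-1.5,0,0,0,0,0],
    [-1.2,0,0,0,0,0],
    [-1.2,0,0,0,0,0],
    [-1,0,0,0,0,0],
  ],
)

```text
time: 67.03
tool_pos: [520.8, 62.4, 7.6]
tcp_rot: [-180.0, 0.0, 83.7]
ft_force: [-4.4, -1.6, 6.2]
finger_gap: 35.8
grip_force: 49.2
```

Emit:
apply_moves(
  rows=[
    [-1,0,0,0,0,0],
    [-1,0,0,0,0,0],
    [-0.7,0,0,0,0,0],
    [0,0,0,0,0,0],
    [0,0,0,0,0,0],
  ],
)

```text
time: 67.65
tool_pos: [520.6, 59.8, 7.5]
tcp_rot: [-180.0, -0.0, 83.7]
ft_force: [-5.0, 1.6, 5.8]
finger_gap: 35.5
grip_force: 49.1
```

Run:
```python
from h import *
s=sense();print(s['tool_pos'],s['ft_force']);p,d,W=marks()
p,d=snap('side');P,u,v=cloud('side',d);c=p[v,u].astype(int);m=(c[:,0]>c[:,2]*1.8)&(np.hypot(P[:,0]-545,P[:,1]-285)<70)&(P[:,2]>60);q=P[m];print('stack',m.sum(),q.min(0).round(),q.max(0).round())
```

```text
[520.55055057  59.79456176   7.54720469] [-4.97726853  1.60054348  5.84608009]
ptr 0 None x None
blue 4159 [222.5 229.7 235. ] x [568.1 629.3]
purple 0 None x None
stack 954 [513. 236.  68.] [575. 303. 204.]
```

Emit:
apply_moves(
  rows=[
    [-0.5,0,0,0,0,0],
    [-0.5,0,0,0,0,0],
    [-0.5,0,0,0,0,0],
    [0,0,0,0,0,0],
    [0,0,0,0,0,0],
  ],
)

```text
time: 68.38
tool_pos: [520.4, 58.4, 7.5]
tcp_rot: [-180.0, -0.0, 83.7]
ft_force: [-4.4, 2.5, 4.8]
finger_gap: 35.5
grip_force: 49.1
```

Run:
```python
from h import *
p,d,W=wsnap()
S=W[...,0]*.109+W[...,1]*.994; X=W[...,0]*.994-W[...,1]*.109;Z=W[...,2]
m=(X<493)&(X>478)&(Z>52)&(Z<71)&(S>125)&(S<170);print('pin',m.sum(),np.percentile(X[m],[2,50]) if m.any() else '', p[m].mean(0) if m.any() else '')
m&=(p[...,0]>p[...,2]*1.3);print('brass',m.sum())
m=(p[...,0]>150)&(p[...,1]<60)&(p[...,2]<60)&(abs(X-547)<20)&(Z>40)&(Z<70);print('red',m.sum(),np.median(S[m]))
m=(Z>72)&(Z<90)&(abs(X-511)<24)&(S>150);print('tube end',np.percentile(S[m],[98,99.5]))
p,d=snap('side');v,u=np.indices(d.shape)
W=world('side',np.where(d>0,d,np.nan),u.ravel(),v.ravel()).reshape(*d.shape,3)
S=W[...,0]*.109+W[...,1]*.994; X=W[...,0]*.994-W[...,1]*.109;Z=W[...,2]
m=(p[...,0]>p[...,2]*1.5)&(S>125)&(S<160)&(X>475)&(X<498)&(Z>52)&(Z<72);print('side brass',m.sum(),np.percentile(X[m],[0,50]) if m.any() else '')
print([(np.round(r['xyz']),round(r['confidence'],2)) for r in models.place_of('pointer','wrist')])
```

```text
pin 449 [485.87445148 488.97864981] [86.70155902 71.53674833 49.32071269]
brass 302
red 0 nan
tube end [218.9158821  219.70804083]
side brass 4 [485.741802   486.42227942]
[]
  return _methods._mean(a, axis=axis, dtype=dtype,
  ret = ret.dtype.type(ret / rcount)
```

The pin is sprung out, so it's locked at 0.060. Last stroke to 0.030.

Emit:
apply_moves(
  rows=[
    [0,0,0,0,0,0],
    [0,0,0,0,0,0],
    [0,0,0,0,0,0],
    [10,0,0,0,0,0],
    [12,0,0,0,0,0],
  ],
  fingers=70,
)

```text
time: 69.15
tool_pos: [523.2, 80.7, 7.5]
tcp_rot: [180.0, -0.0, 83.7]
ft_force: [0.4, -0.0, 0.0]
finger_gap: 69.8
grip_force: 0.0
```

Emit:
apply_moves(
  rows=[
    [9.5,0,0,0,0,0],
    [0,0,0,0,0,0],
    [0,0,0,0,0,0],
    [0,0,0,0,0,0],
    [0,0,0,0,0,0],
  ],
)

```text
time: 69.78
tool_pos: [524.1, 89.2, 7.5]
tcp_rot: [180.0, 0.0, 83.7]
ft_force: [0.7, 0.1, -0.6]
finger_gap: 70.0
grip_force: 0.0
```

Emit:
apply_moves(
  rows=[
    [0,0,0,0,0,0],
    [0,0,0,0,0,0],
    [0,0,0,0,0,0],
    [0,0,0,0,0,0],
    [0,0,0,0,0,0],
  ],
  fingers=30,
  grip_force=45,
)

```text
time: 70.4
tool_pos: [523.7, 89.4, 7.6]
tcp_rot: [-180.0, 0.0, 83.7]
ft_force: [-4.9, -0.4, 6.2]
finger_gap: 35.2
grip_force: 50.6
```

Emit:
apply_moves(
  rows=[
    [-0.7,0,0,0,0,0],
    [-1.5,0,0,0,0,0],
    [-2.2,0,0,0,0,0],
    [-2.5,0,0,0,0,0],
    [-2.5,0,0,0,0,0],
  ],
)

```text
time: 71.03
tool_pos: [522.9, 81.7, 7.6]
tcp_rot: [-180.0, -0.1, 83.7]
ft_force: [-3.5, 9.4, 4.3]
finger_gap: 35.6
grip_force: 50.0
```

Emit:
apply_moves(
  rows=[
    [-2.5,0,0,0,0,0],
    [-2.5,0,0,0,0,0],
    [-2.5,0,0,0,0,0],
    [-2.5,0,0,0,0,0],
    [-2.5,0,0,0,0,0],
  ],
)

```text
time: 71.65
tool_pos: [521.6, 69.2, 7.6]
tcp_rot: [-180.0, -0.1, 83.7]
ft_force: [-2.2, 7.9, 4.4]
finger_gap: 35.6
grip_force: 49.4
```

Emit:
apply_moves(
  rows=[
    [-1.2,0,0,0,0,0],
    [-1.2,0,0,0,0,0],
    [-1,0,0,0,0,0],
    [-1,0,0,0,0,0],
    [-1,0,0,0,0,0],
  ],
)

```text
time: 72.28
tool_pos: [520.8, 62.2, 7.6]
tcp_rot: [-180.0, 0.0, 83.7]
ft_force: [-4.9, 0.5, 5.9]
finger_gap: 35.4
grip_force: 49.8
```

Emit:
apply_moves(
  rows=[
    [-0.8,0,0,0,0,0],
    [-0.7,0,0,0,0,0],
    [-0.7,0,0,0,0,0],
    [0,0,0,0,0,0],
    [0,0,0,0,0,0],
  ],
)

```text
time: 72.9
tool_pos: [520.6, 60.3, 7.6]
tcp_rot: [-180.0, -0.0, 83.7]
ft_force: [-4.6, 2.1, 5.7]
finger_gap: 35.5
grip_force: 49.7
```

```bash
cat >> h.py <<'E'
def pin():
    p,d,W=wsnap()
    S=W[...,0]*.109+W[...,1]*.994; X=W[...,0]*.994-W[...,1]*.109;Z=W[...,2]
    m=(X<493)&(X>478)&(Z>52)&(Z<71)&(S>130)&(S<160)&(p[...,0]>p[...,2]*1.3);print('brass',m.sum(),np.percentile(X[m],[2,50]) if m.any() else '')
    m=(Z>72)&(Z<90)&(abs(X-511)<24)&(S>150)&(p.max(-1)>150);print('white end',np.percentile(S[m],[98,99.5]))
E
python3 - <<'E'
from h import *
print(sense()['tool_pos'],sense()['ft_force']);pin();marks()
E
```

```text
[520.64420785  60.34542433   7.60094337] [-4.61236633  2.13725068  5.67798792]
brass 297 [485.84462598 489.00949571]
white end [220.90980968 221.68428381]
ptr 693 [225.7 227.  228.7] x [535.  556.8]
blue 4164 [222.5 229.6 235.2] x [569.7 629.4]
purple 3 [233.  233.1 234.9] x [567.  568.9]
```

Emit:
apply_moves(
  rows=[
    [0,0,0,0,0,0],
    [0,0,0,0,0,0],
    [0,0,0,0,0,0],
    [0,0,0,0,0,0],
    [0,0,-15,0,0,0],
  ],
  fingers=85,
)

```text
time: 73.62
tool_pos: [519.5, 60.1, 21.7]
tcp_rot: [-179.8, 0.0, 83.7]
ft_force: [-1.0, 0.1, -0.1]
finger_gap: 85.1
grip_force: 0.0
```

Emit:
apply_moves(
  rows=[
    [0,0,-40,0,0,0],
    [0,0,-45,0,0,0],
    [-15,0,-50,0,0,0],
    [-20,0,-20,0,0,0],
    [0,0,0,0,0,0],
  ],
)

```text
time: 74.25
tool_pos: [518.8, 24.4, 181.1]
tcp_rot: [179.7, -0.0, 83.6]
ft_force: [0.4, 0.5, -0.6]
finger_gap: 84.8
grip_force: 0.0
```

Emit:
apply_moves(
  rows=[
    [0,0,0,0,0,0],
    [0,0,0,0,0,0],
    [0,0,0,0,0,0],
    [0,0,0,0,0,0],
    [0,0,0,0,0,0],
  ],
)

```text
time: 74.88
tool_pos: [516.9, 25.5, 177.3]
tcp_rot: [-180.0, 0.0, 83.7]
ft_force: [-0.5, -0.0, -0.5]
finger_gap: 84.8
grip_force: 0.0
```

Run:
```python
from h import *
print(sense()['tool_pos'],sense()['ft_force']);pin();p,d,W=marks()
p2,_=snap('side');cv2.imwrite('pics/fin.png',np.hstack([p,p2])[:,:,::-1][:, :, :] if 0 else cv2.resize(np.hstack([p,p2])[:,:,::-1],(800,300)))
```

```text
[516.9435633   25.49508142 177.26250153] [-0.50308334 -0.02380521 -0.51755581]
brass 89 [485.63295861 489.47266865]
white end [228.49553912 229.49693874]
ptr 232 [225.6 228.2 231. ] x [533.9 557.2]
blue 964 [222.4 229.4 234.7] x [568.5 631.1]
purple 0 None x None
```

View pics/fin.png

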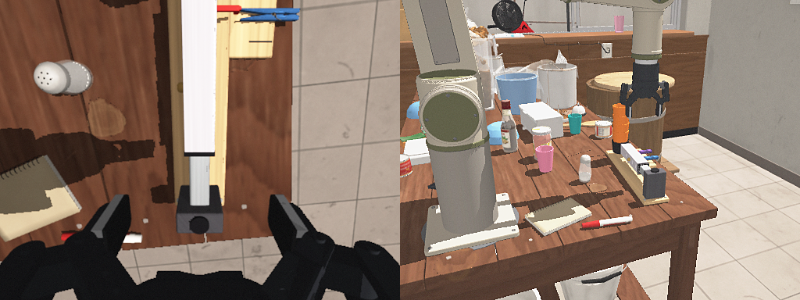

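The pointer lines up with the blue peg (px (230,9) against (268,14); 228.2 vs 229.4 mm). The pin is out, the stack at (622,125) stands upright, and the arm is clear.

```bash
python3 -c "
from h import *
print(job.hand_in())"
```

```text
the job is handed in; nothing more can be done
None
```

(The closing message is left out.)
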